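Build the heating stack on the free stirrer

TASK

Build up the heating stack on the stirrer whose plate is empty, in this order: stand the aluminium block in the middle of the plate, lower (do not drop) the glass vessel into the block's well until its collar rests on the block, slip the steel ring over the vessel down onto the collar, and last put the black cap over the vessel's mouth. Everything must end upright, fully seated and let go, and the beaker on the other stirrer, the conical flask and the small bottle must stay where they stand.

Things in the scene. Friction and masses are not known exactly. Their poses are not given: they have to be found in the camera images.
- block_mid (a point): Heating block: plain aluminium cylinder, 62 mm diameter, 55 mm high, upright, with an open round well in its top (44 mm diameter, 28 mm deep, wall 9 mm). About 0.33 kg. Point: on its axis, half-way up (27.5 mm above its underside); z up along its axis. It stands on the bench.
- vessel_mid (a point): Amber glass open tube, 73 mm high, 38 mm outer diameter (wall 3), upright on the bench. A flat collar (58 mm diameter, 5 thick) has its underside 24 mm above the foot; grip the 44 mm of tube above it. The foot (38 mm, tapered to 32 over the lowest 4 mm) enters the block's well with 3 mm play; seated, collar on the block, the point is 40 mm above block_mid. 0.09 kg. Point: axis, half-way up; z up.
- ring_mid (a point): Weight ring: plain steel ring, 60 mm outer and 46 mm inner diameter, 26 mm high, lying flat on the bench. It passes over the vessel's tube (4 mm play all round) and rests on the collar; seated, this point is 45.5 mm above block_mid. About 0.2 kg. Point: on its axis, half-way up (13 mm above its underside); z up.
- cap_mid (a point): Black plastic cap, 52 mm diameter, 46 mm high, standing on its skirt: hollow skirt (44 mm inner diameter, 12 deep, open below), 6 mm top plate, round knob (22 mm diameter, 28 tall) to grip. Goes over the vessel's mouth with 3 mm play; seated, its plate lies on the rim, the point 47.5 mm above vessel_mid. 0.06 kg. Point: axis, half its height (5 mm above the knob's foot); z up.
- free_stirrer_plate (a point): Target: the white plate stirrer with nothing on it, fixed to the bench (body 170 x 160 mm, 68 mm high; round steel plate of 132 mm diameter, its top 100 mm above the bench). Point: centre of the plate's top face; z up.
- busy_stirrer_plate (a point): The other stirrer, of the same make and size, in use: the beaker stands on its plate. Point: centre of the plate's top face. Left or right of the free one.
- beaker_mid (a point): Clear glass beaker, 72 mm diameter at the rim, 90 mm high, standing on the other stirrer's plate; leave it alone. Point: on its axis, half-way up.
- flask_mid (a point): Clear conical glass flask with a black stopper, 68 mm diameter at the foot, 112 mm high, standing on the bench among the parts; leave it alone. Point: on its axis, 50 mm above its foot.
- bottle_mid (a point): Small white plastic bottle with a blue cap, 62 mm diameter, 130 mm high, standing on the bench among the parts; leave it alone. Point: on its axis, half-way up.
There are look-alikes about, which are no part of the job. Leave any blue or red look-alike of the part that bears cap_mid alone.

How it is judged (in metres and radians):
On the way, in this order (a step that is already met when the one before it is completed fails the run):
1. the block stands on the free stirrer's plate (horizontal distance between block_mid and free_stirrer_plate below 0.015 m and z of block_mid in the frame of free_stirrer_plate between 0.0235 and 0.0315 m and angle between block_mid's own z axis and vertical below 0.08 rad), for 0.2 s.
2. the vessel is seated in the block's well, the block still on the plate (all of step 1 and horizontal distance between vessel_mid and block_mid below 0.006 m and z of vessel_mid in the frame of block_mid between 0.037 and 0.043 m and angle between vessel_mid's own z axis and vertical below 0.08 rad), for 0.2 s.
3. the ring lies on the collar of the seated vessel (all of step 2 and horizontal distance between ring_mid and block_mid below 0.01 m and z of ring_mid in the frame of block_mid between 0.0425 and 0.0485 m and angle between ring_mid's own z axis and vertical below 0.08 rad), for 0.2 s.
4. the cap sits on the vessel's mouth (all of step 3 and horizontal distance between cap_mid and vessel_mid below 0.008 m and z of cap_mid in the frame of vessel_mid between 0.0445 and 0.0505 m and angle between cap_mid's own z axis and vertical below 0.08 rad), for 0.2 s.
At the end, for the whole second after the job is handed in: Block on the free plate within 15 mm of its centre; vessel in its well (3 mm in height, 6 mm of its axis), ring on the collar (3 mm; 10 mm of the block's axis), cap on the vessel's rim (3 mm; 8 mm of its axis); all within 0.08 rad of upright and slower than 0.02 m/s (all of step 4 and linear speed of each of block, vessel, ring, cap below 0.02 m/s); the robot touches nothing.
It fails at once if the beaker is shifted by more than 25 mm or tipped (distance of beaker_mid from where it was at the start of the episode above 0.025 m or angle between beaker_mid's own z axis and vertical above 0.35 rad).
It fails at once if the flask is shifted by more than 25 mm or tipped (distance of flask_mid from where it was at the start of the episode above 0.025 m or angle between flask_mid's own z axis and vertical above 0.35 rad).
It fails at once if the bottle is shifted by more than 25 mm or tipped (distance of bottle_mid from where it was at the start of the episode above 0.025 m or angle between bottle_mid's own z axis and vertical above 0.35 rad).
It fails at once if the glass vessel is dropped into the block (faster than 0.6 m/s just above its seat) instead of being lowered (linear speed of vessel above 0.6 m/s and horizontal distance between vessel_mid and block_mid below 0.02 m and z of vessel_mid in the frame of block_mid between 0.03 and 0.06 m).
It also fails if it takes over 118 s, if anything falls off the work surface, if the arm or the gripper's body presses on something with over 40 N, if the wrist force passes 120 N, or if a joint passes its speed limit or range.

ROBOT

A 6-joint arm with a two-finger parallel gripper is mounted at the origin on the work surface. World frame = base frame: x ahead of the robot, y to its left, z up, the work surface at z = 0. Lengths are in m, angles in degrees, forces in N, time in s.
With the tool pointing down it reaches from about 0.225 to 0.725 m from the base axis. Payload 3.1 kg.
Tool frame: the origin (TCP) lies between the finger pads; the fingertips stand 19 mm ahead of it and the grasp point (between the pads) is the TCP (robot.nose_length is the distance from the TCP to the fingertips, in m); z points along the fingers, x is the direction in which the jaws open and shut, and the axes are right-handed (so a half turn about z gives the same grasp; the last joint's range is limited). The gripper opens to 85 mm and grips with 20 to 120 N. Pads are 22 mm wide; open, the fingers measure 114 mm over their backs; the gripper's body (76 mm by 85 mm) begins 54 mm behind the grasp point. The pads swing forward as they close: fully open they stand 13 mm farther back than shut.
Start: joints at [63.266, 2.75, 5.684, 92.934, 0, 82.678], TCP at [0.174, 0.495, 0.25] pointing down, gripper open.
Joint ranges: [-166.93, 166.93], [-56.73, 111.36], [-69.38, 81.34], [-121.58, 131.49], [-85.45, 84.26], [-180, 180]. Speed limits (degrees/s): [159.86, 159.86, 180, 180, 180, 180].

INTERFACE

Orientations are given as a 3x3 rotation matrix whose columns are the frame's x, y, z axes.
In Python, from station import robot, eyes, order gives the robot as it stands.
- The arm moves only by the shell command python3 -m pendant 'ROWS' [FORCE]. ROWS is JSON, a list of rows, each an object of numbers: "hand": the finger opening in m, from 0 to 0.0854; "x", "y", "z": the shift along the world's x, y, z in m; "rx", "ry", "rz": the turn, a rotation vector about the world's x, y, z in degrees. A call has 1 to 5 rows; each row is the pose to reach, as a shift and turn from the pose measured when the call began; what a row does not reach only later rows make up. A row lasts 1/12 s, in which the tool goes at most 41.7 mm and 7.16 degrees, less where a joint would pass 70% of its speed; a pose out of reach is approached as far as the arm can. A call with a gripper value outside its range is refused whole. The fingers move at their own pace and stop on an object; FORCE is the grip in N (left out, the last holds). Time passes only in rows, so rows that repeat a pose let the fingers close. It gives the time, the measured TCP pose, the force and the opening at its end, in the units of the state.
- robot.observe(): the state, without advancing time (a new reading comes with each control period).
- eyes.grab_frame(name): name is "scene" or "top" or "wrist"; returns the picture (400x640x3 uint8, red, green, blue); there is no depth.
- eyes.camera_model(name): a dict with "fx", "fy", "cx", "cy" (pixels), "k1" (the pictures are not rectified: a ray, as slopes to the right and down, at radius r is drawn at 1 + k1 r^2 times it, then the intrinsics apply), "cam_to_world" (4x4, takes a point from camera to world coordinates); the wrist camera has in their place "mount" (4x4, takes a point from camera to tool coordinates, whose origin is the TCP and whose axes are the tool frame's). Camera axes: x right, y down, z forward; pixel columns grow to the right and rows downward; lengths in m; the calibration is good to about 2 mm. A picture is of the moment at which its call begins: read the wrist's pose just before it. camera_model takes no time and is no camera call.
- order.finish_job(): hands the job in, once; it reports no verdict.
The state is a dict: "clock": time; "joint_pos": joint angles; "joint_vel": joint speeds; "joint_efforts": joint torques, N m; "eef_pos": TCP position; "eef_rot": TCP orientation; "wrist_force": force on the tool from outside, world axes, zero at the start; "torque": the same for the moment, N m; "finger_gap": finger opening in m.
Only numpy, scipy, OpenCV 4.12 (cv2) and the standard library are available. Lean on these libraries where they do the work, as an engineer would, in place of code of your own. Each camera call takes 0.05 s, during which the arm holds its last target.

## Working session

There is one attempt and no reset: what is moved stays moved. The work goes in short steps, Python scripts to look and compute and a shell command to move; the robot and the scene stay as the last step left them, time stands still between calls to the robot, and variables do not carry over. Pictures are saved under pics/ and viewed, and the job is handed in when it is done.

```bash
ls; mkdir -p pics; python3 - <<'E'
from station import robot, eyes, order
import cv2,numpy as np
print(robot.observe())
for n in ("scene","top","wrist"):
    im=eyes.grab_frame(n); cv2.imwrite(f"pics/{n}0.png",im[:,:,::-1]); 
    m=eyes.camera_model(n); print(n,{k:np.round(v,4).tolist() for k,v in m.items()})
E
```

```text
pics
{'clock': 0.0, 'joint_pos': array([ 6.32673294e+01,  2.79165514e+00,  5.59153250e+00,  9.29331859e+01,
       -5.83704039e-04,  8.26769768e+01]), 'joint_vel': array([-0.02925937, -0.07496173,  0.03606882,  0.09400223, -0.10414786,
       -0.15084683]), 'joint_efforts': array([-1.11252793e-03, -3.38782418e+01,  3.20015788e+01,  2.05317861e-02,
       -2.36240694e-04, -2.38652277e-06]), 'eef_pos': array([0.17423198, 0.49464689, 0.24912764]), 'eef_rot': array([[ 3.32318737e-01,  9.43166571e-01, -1.03750355e-03],
       [ 9.43164315e-01, -3.32320233e-01, -2.08256685e-03],
       [-2.30899086e-03, -2.86460338e-04, -9.99997293e-01]]), 'wrist_force': array([-0.42936736,  0.14457167, -0.04246498]), 'torque': array([ 0.00791931, -0.05094795, -0.00799337]), 'finger_gap': 0.08515632542352966}
scene {'fx': 381.008, 'fy': 381.008, 'cx': 318.6489, 'cy': 199.1026, 'k1': -0.0145, 'cam_to_world': [[0.1239, 0.782, -0.6108, 1.0556], [0.9922, -0.1046, 0.0672, -0.0725], [-0.0113, -0.6144, -0.7889, 0.8572], [0.0, 0.0, 0.0, 1.0]]}
top {'fx': 507.9451, 'fy': 507.9451, 'cx': 322.9988, 'cy': 190.5241, 'k1': -0.1506, 'cam_to_world': [[0.0012, -0.9949, 0.1012, 0.3552], [-1.0, -0.001, 0.0026, -0.009], [-0.0025, -0.1012, -0.9949, 1.4891], [0.0, 0.0, 0.0, 1.0]]}
wrist {'fx': 279.5822, 'fy': 279.5822, 'cx': 317.7665, 'cy': 198.3784, 'k1': -0.0343, 'mount': [[1.0, 0.0002, 0.0002, -0.0011], [-0.0002, 0.9655, 0.2605, -0.0659], [-0.0001, -0.2605, 0.9655, -0.1237], [0.0, 0.0, 0.0, 1.0]]}
```

View pics/scene0.png

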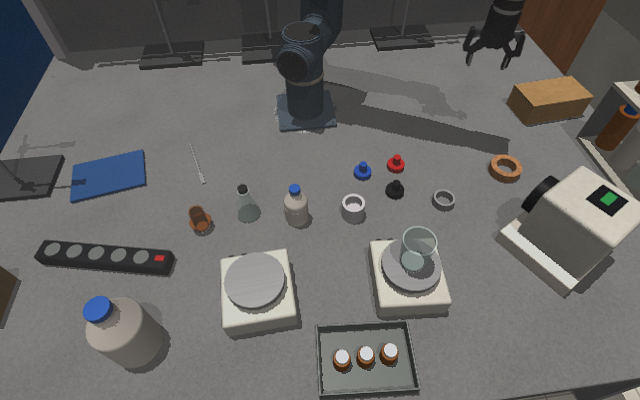

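View pics/top0.png

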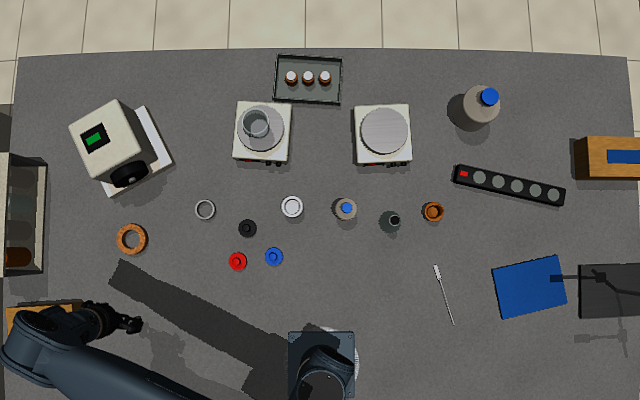

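View pics/wrist0.png

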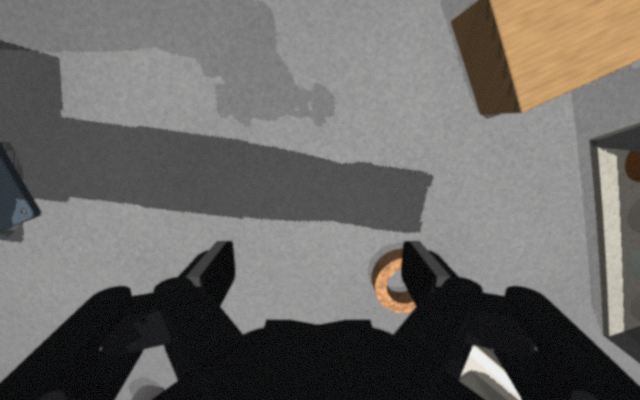

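The scene picture shows the free stirrer at (257,285) and the beaker on the other one at (418,250). In the top view:
- **Free stirrer:** (383,131). The busy one, with the beaker on it, is at (262,130).
- **Block:** the pale cylinder with a well at (292,207).
- **Vessel:** the amber tube at (433,211).
- **Ring:** candidates are the grey steel ring at (205,210) and the larger orange ring at (131,239). Grey steel fits the description.
- **Cap:** candidates are black (247,228), red (237,261) and blue (274,256). The task says black.
- **Leave alone:** bottle (345,208) and flask (391,221).

I'll confirm these in an enlarged crop and measure.

```bash
cat > h.py <<'E'
import numpy as np, cv2
from station import robot, eyes, order
def ray(n,u,v,pose=None):
    m=eyes.camera_model(n)
    K=np.array([[m['fx'],0,m['cx']],[0,m['fy'],m['cy']],[0,0,1.]])
    # model: forward r*(1+k1 r^2) -> cv2 distortion
    p=cv2.undistortPoints(np.array([[[u,v]]],float),K,np.array([m['k1'],0,0,0,0.]))[0,0]
    if n=='wrist':
        T=np.eye(4); T[:3,:3]=pose['eef_rot']; T[:3,3]=pose['eef_pos']; T=T@np.array(m['mount'])
    else: T=np.array(m['cam_to_world'])
    d=T[:3,:3]@np.array([p[0],p[1],1]); return T[:3,3],d
def onz(n,u,v,z,pose=None):
    o,d=ray(n,u,v,pose); return o+d*(z-o[2])/d[2]
def proj(n,P,pose=None):
    m=eyes.camera_model(n)
    if n=='wrist':
        T=np.eye(4); T[:3,:3]=pose['eef_rot']; T[:3,3]=pose['eef_pos']; T=T@np.array(m['mount'])
    else: T=np.array(m['cam_to_world'])
    q=np.linalg.inv(T)@np.append(P,1); x,y=q[0]/q[2],q[1]/q[2]; s=1+m['k1']*(x*x+y*y)
    return m['fx']*x*s+m['cx'],m['fy']*y*s+m['cy']
def ell(mask):
    cs,_=cv2.findContours(mask,cv2.RETR_EXTERNAL,cv2.CHAIN_APPROX_NONE)
    c=max(cs,key=cv2.contourArea); return cv2.fitEllipse(cv2.convexHull(c))
E
python3 - <<'E'
import cv2
a=cv2.imread('pics/top0.png')
c=cv2.resize(a[90:280,110:460],None,fx=2.28,fy=2.28,interpolation=cv2.INTER_CUBIC); cv2.imwrite('pics/topc.png',c)
a=cv2.imread('pics/scene0.png')
c=cv2.resize(a[140:340,170:470],None,fx=2.6,fy=2.6,interpolation=cv2.INTER_CUBIC); cv2.imwrite('pics/scenec.png',c)
E
```

```text
(no output)
```

View pics/topc.png

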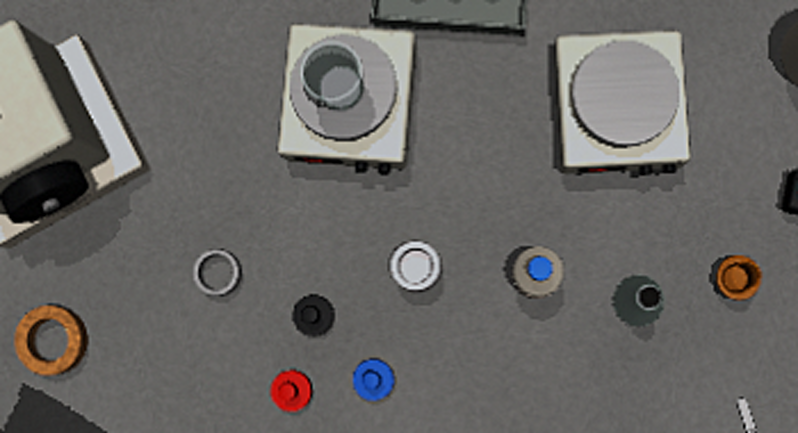

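View pics/scenec.png

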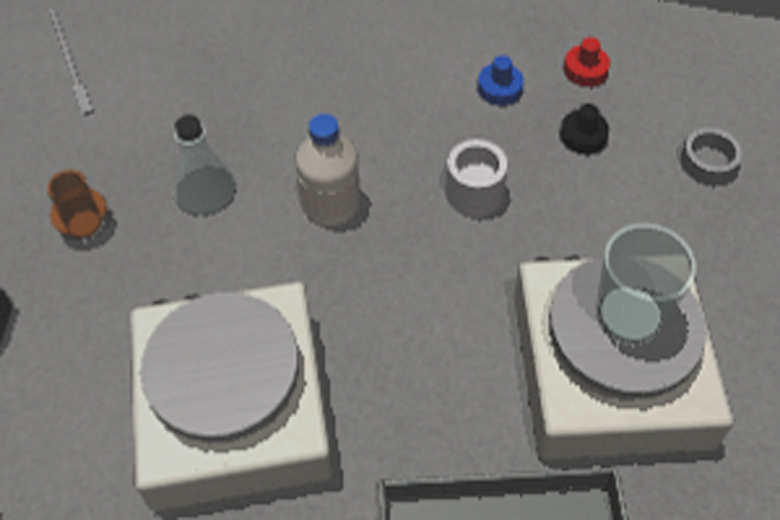

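The crops confirm the identities. The block has a well, the ring is grey steel, the cap is black with a knob, the vessel is amber, and the free plate is at the right in the top view. Next I'll measure them with masks.

```bash
python3 - <<'E'
from h import *
a=cv2.imread('pics/top0.png'); hsv=cv2.cvtColor(a,cv2.COLOR_BGR2HSV); V=hsv[...,2];S=hsv[...,1];H=hsv[...,0]
def win(m,x,y,r):
    o=np.zeros(m.shape,np.uint8); o[y-r:y+r,x-r:x+r]=m[y-r:y+r,x-r:x+r].astype(np.uint8)*255; return o
for name,m,c,r,z,d in [('block',V>165,(292,207),15,.055,.062),('ring',(V>125),(205,210),14,.026,.060),('cap',V<50,(247,228),13,.018,.052),
   ('vessel',(S>130)&(H<20),(433,211),15,.029,.058),('plate',(V>120)&(V<190)&(S<25),(383,131),32,.1,.132)]:
    M=win(m,*c,r); e=ell(M); (u,v),ax,an=e
    P=onz('top',u,v,z); print(name,np.round(e[0],1),np.round(ax,1),np.round(P,4),'expect diam px',round(d*507.9/(1.489-z),1))
# ref: bottle, flask
for n,uv,z in [('bottlecap',(346,208),.13),('stopper',(395,220),.112),('bluecap',(274,256),.018),('redcap',(237,261),.018),('beaker rim',(256,123),.19)]:
    print(n,np.round(onz('top',*uv,z),3))
E
```

```text
block [291.8 206.1] [20.1 20.8] [0.4567 0.0831 0.055 ] expect diam px 22.0
ring [204.  208.8] [18.8 19.5] [0.4503 0.3412 0.026 ] expect diam px 20.8
cap [247. 228.] [18.2 18.2] [0.3953 0.2153 0.018 ] expect diam px 18.0
vessel [433.4 211.3] [19.3 19.6] [ 0.4435 -0.3253  0.029 ] expect diam px 20.2
plate [383.1 129.8] [46.  50.1] [ 0.6671 -0.1731  0.1   ] expect diam px 48.3
bottlecap [ 0.446 -0.067  0.13 ]
stopper [ 0.415 -0.201  0.112]
bluecap [0.315 0.136 0.018]
redcap [0.3   0.243 0.018]
beaker rim [0.665 0.17  0.19 ]
```

```bash
python3 -m pendant '[{"x":0.022,"y":-0.032},{"x":0.045,"y":-0.065},{"x":0.067,"y":-0.098},{"x":0.090,"y":-0.131},{"x":0.113,"y":-0.164}]' 40; python3 -m pendant '[{"x":0.022,"y":-0.032},{"x":0.045,"y":-0.065},{"x":0.067,"y":-0.098},{"x":0.090,"y":-0.131},{"x":0.113,"y":-0.164}]'
```

```text
schema error: expected keys hand, x, y, z, rx, ry, rz
schema error: expected keys hand, x, y, z, rx, ry, rz
```

```bash
python3 -m pendant '[{"hand":0.085,"x":0.022,"y":-0.032,"z":0,"rx":0,"ry":0,"rz":4},{"hand":0.085,"x":0.045,"y":-0.065,"z":0,"rx":0,"ry":0,"rz":8},{"hand":0.085,"x":0.067,"y":-0.098,"z":0,"rx":0,"ry":0,"rz":12},{"hand":0.085,"x":0.090,"y":-0.131,"z":0,"rx":0,"ry":0,"rz":16},{"hand":0.085,"x":0.113,"y":-0.164,"z":0,"rx":0,"ry":0,"rz":19.4}]' 40
```

```text
clock: 0.57
eef_pos: [0.2876, 0.3292, 0.249]
eef_rot: [[-0.004, 1.0, -0.0], [1.0, 0.004, -0.002], [-0.002, -0.0, -1.0]]
wrist_force: [1.5, -0.2, 0.0]
finger_gap: 0.0853
```

```bash
python3 -m pendant '[{"hand":0.085,"x":0.022,"y":-0.032,"z":0,"rx":0,"ry":0,"rz":0},{"hand":0.085,"x":0.045,"y":-0.065,"z":0,"rx":0,"ry":0,"rz":0},{"hand":0.085,"x":0.067,"y":-0.098,"z":0,"rx":0,"ry":0,"rz":0},{"hand":0.085,"x":0.090,"y":-0.131,"z":0,"rx":0,"ry":0,"rz":0},{"hand":0.085,"x":0.113,"y":-0.164,"z":0,"rx":0,"ry":0,"rz":0}]'
```

```text
clock: 0.98
eef_pos: [0.4011, 0.1634, 0.2488]
eef_rot: [[-0.004, 1.0, -0.0], [1.0, 0.004, -0.002], [-0.002, -0.0, -1.0]]
wrist_force: [0.6, 0.4, 0.1]
finger_gap: 0.0847
```

```bash
python3 -m pendant '[{"hand":0.085,"x":0.019,"y":-0.027,"z":-0.02,"rx":0,"ry":0,"rz":0},{"hand":0.085,"x":0.038,"y":-0.054,"z":-0.04,"rx":0,"ry":0,"rz":0},{"hand":0.085,"x":0.056,"y":-0.080,"z":-0.06,"rx":0,"ry":0,"rz":0},{"hand":0.085,"x":0.056,"y":-0.080,"z":-0.06,"rx":0,"ry":0,"rz":0}]'; python3 - <<'E'
from h import *
s=robot.observe(); print(s['eef_pos'])
cv2.imwrite('pics/w1.png',eyes.grab_frame('wrist')[:,:,::-1])
print(proj('wrist',np.array([.4567,.0831,.055]),s), robot.nose_length)
E
```

```text
clock: 1.32
eef_pos: [0.4571, 0.0789, 0.1837]
eef_rot: [[0.002, 1.0, -0.007], [1.0, -0.002, -0.005], [-0.005, -0.007, -1.0]]
wrist_force: [-0.9, 0.2, -0.5]
finger_gap: 0.085
[0.45712065 0.07891418 0.1836704 ]
(np.float64(323.92905924094873), np.float64(196.92435623483084)) 0.019
```

View pics/w1.png

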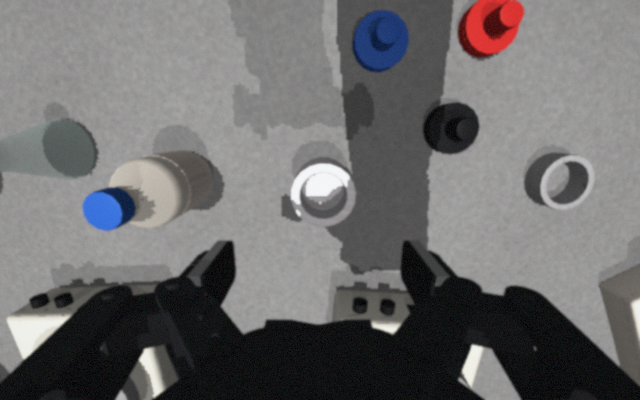

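The wrist view shows the block's rim at about (323,194), close to the (324,197) predicted from the top view. The black cap is at (452,128) and the ring at (567,181). I'll refine the positions here and in the scene view.

```bash
python3 - <<'E'
from h import *
s=robot.observe()
a=cv2.imread('pics/w1.png'); hsv=cv2.cvtColor(a,cv2.COLOR_BGR2HSV); V=hsv[...,2]
M=np.zeros(V.shape,np.uint8); M[155:232,286:362]=(V[155:232,286:362]>140)*255
cs,_=cv2.findContours(M,cv2.RETR_EXTERNAL,cv2.CHAIN_APPROX_NONE);c=max(cs,key=cv2.contourArea);print(cv2.boundingRect(c))
cv2.imwrite('pics/m1.png',cv2.resize(np.hstack([a[150:240,280:370],cv2.cvtColor(M[150:240,280:370],cv2.COLOR_GRAY2BGR)]),None,fx=4,fy=4))
e=ell(M);print(e,onz('wrist',*e[0],.055,s))
# scene cross-check of block
b=cv2.imread('pics/scene0.png'); 
P=np.array([.4567,.0831,.055]); print('scene proj block',proj('scene',P),'plate',proj('scene',np.array([.6671,-.1731,.1])),'ring',proj('scene',np.array([.4503,.3412,.026])))
hv=cv2.cvtColor(b,cv2.COLOR_BGR2HSV)
M2=np.zeros(hv.shape[:2],np.uint8); m=(hv[...,2]>110)&(hv[...,2]<190)&(hv[...,1]<22)
M2[245:312,222:290]=m[245:312,222:290]*255
e=ell(M2);print('plate scene',e,onz('scene',*e[0],.1))
cv2.imwrite('pics/m2.png',cv2.resize(np.hstack([b[240:330,215:305],cv2.cvtColor(M2[240:330,215:305],cv2.COLOR_GRAY2BGR)]),None,fx=4,fy=4))
E
```

```text
(286, 155, 69, 77)
((301.5787658691406, 193.9593963623047), (79.21858215332031, 105.76084899902344), 92.67193603515625) [0.45341025 0.06461611 0.055     ]
scene proj block (np.float64(352.34232829383546), np.float64(202.21175983186134)) plate (np.float64(254.56339567648007), np.float64(278.14375522110316)) ring (np.float64(443.2068339884562), np.float64(196.95052343284607))
plate scene ((255.01773071289062, 258.00201416015625), (67.95398712158203, 107.63245391845703), 9.66755485534668) [ 0.61734857 -0.17099623  0.1       ]
```

View pics/m1.png

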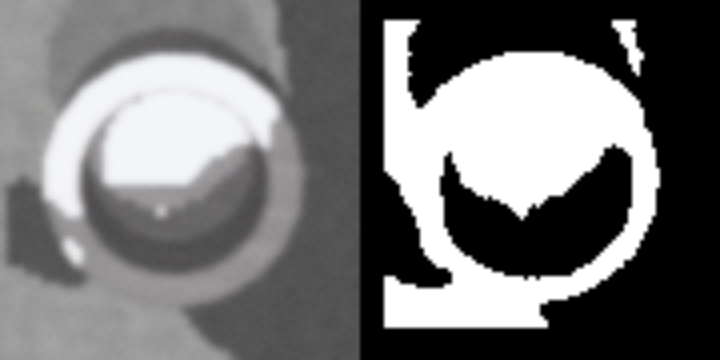

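View pics/m2.png

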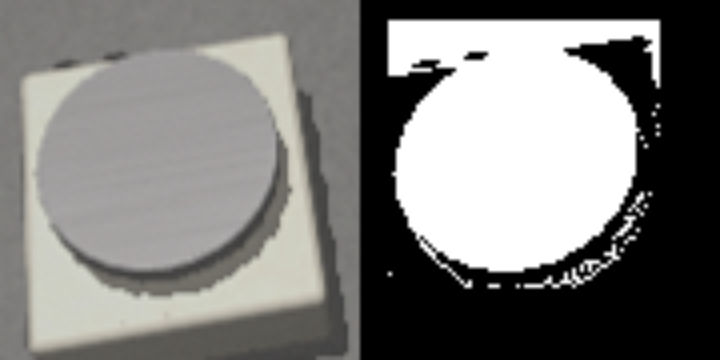

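```bash
python3 - <<'E'
from h import *
s=robot.observe()
print(onz('wrist',323.1,194.9,.055,s)); print([onz('wrist',*p,.055,s)[:2] for p in [(290.5,195),(355.75,195),(323,163),(323,226.75)]])
print('cap',onz('wrist',452,128,.018,s),'ring rim',onz('wrist',567,181,.026,s))
print('plate', onz('scene',254.4,280,.1),[onz('scene',*p,.1)[:2] for p in [(224,281),(284.75,279),(254,252.5),(252,307.5)]], onz('top',384.1,130.3,.1))
E
```

```text
[0.45431644 0.08480626 0.055     ]
[array([0.45441743, 0.05419102]), array([0.45440586, 0.11546725]), array([0.42433747, 0.08458358]), array([0.48608296, 0.08485342])]
cap [0.3931374  0.21671427 0.018     ] ring rim [0.44621052 0.34399808 0.026     ]
plate [ 0.67147574 -0.17354909  0.1       ] [array([ 0.66539311, -0.23915017]), array([ 0.67758191, -0.10802686]), array([ 0.60278265, -0.17298322]), array([ 0.73316218, -0.1798467 ])] [ 0.66583411 -0.17585699  0.1       ]
```

```bash
python3 -m pendant '[{"hand":0.085,"x":-0.001,"y":0.0055,"z":-0.03,"rx":0,"ry":0,"rz":0},{"hand":0.085,"x":-0.0015,"y":0.0055,"z":-0.06,"rx":0,"ry":0,"rz":0},{"hand":0.085,"x":-0.0015,"y":0.0055,"z":-0.09,"rx":0,"ry":0,"rz":0},{"hand":0.085,"x":-0.0015,"y":0.0055,"z":-0.12,"rx":0,"ry":0,"rz":0},{"hand":0.085,"x":-0.0015,"y":0.0055,"z":-0.13,"rx":0,"ry":0,"rz":0}]';python3 -m pendant '[{"hand":0.085,"x":0,"y":0,"z":-0.008,"rx":0,"ry":0,"rz":0},{"hand":0.085,"x":0,"y":0,"z":-0.016,"rx":0,"ry":0,"rz":0},{"hand":0.085,"x":0,"y":0,"z":-0.016,"rx":0,"ry":0,"rz":0}]'
```

```text
clock: 1.78
eef_pos: [0.451, 0.0874, 0.0515]
eef_rot: [[-0.001, 1.0, -0.014], [1.0, 0.001, -0.002], [-0.002, -0.014, -1.0]]
wrist_force: [-0.9, -0.3, -0.1]
finger_gap: 0.0851
clock: 2.03
eef_pos: [0.4504, 0.0879, 0.035]
eef_rot: [[-0.002, 1.0, -0.015], [1.0, 0.002, -0.002], [-0.002, -0.015, -1.0]]
wrist_force: [0.2, 0.6, -0.7]
finger_gap: 0.0849
```

```bash
python3 -m pendant '[{"hand":0.085,"x":0.005,"y":-0.003,"z":0,"rx":0.1,"ry":-0.85,"rz":0},{"hand":0.085,"x":0.005,"y":-0.003,"z":0,"rx":0.1,"ry":-0.85,"rz":0},{"hand":0.085,"x":0.005,"y":-0.003,"z":0,"rx":0.1,"ry":-0.85,"rz":0}]'
```

```text
clock: 2.28
eef_pos: [0.457, 0.0848, 0.0367]
eef_rot: [[-0.001, 1.0, 0.003], [1.0, 0.001, -0.0], [-0.0, 0.003, -1.0]]
wrist_force: [-0.1, -0.4, -0.3]
finger_gap: 0.0853
```

Level and centred at (.457,.085). I'll close on the block.

```bash
python3 -m pendant '[{"hand":0.05,"x":0,"y":0,"z":0,"rx":0,"ry":0,"rz":0},{"hand":0.05,"x":0,"y":0,"z":0,"rx":0,"ry":0,"rz":0},{"hand":0.05,"x":0,"y":0,"z":0,"rx":0,"ry":0,"rz":0},{"hand":0.05,"x":0,"y":0,"z":0,"rx":0,"ry":0,"rz":0},{"hand":0.05,"x":0,"y":0,"z":0,"rx":0,"ry":0,"rz":0}]' 60;python3 -m pendant '[{"hand":0.05,"x":0,"y":0,"z":0.003,"rx":0,"ry":0,"rz":0},{"hand":0.05,"x":0,"y":0,"z":0.01,"rx":0,"ry":0,"rz":0},{"hand":0.05,"x":0,"y":0,"z":0.03,"rx":0,"ry":0,"rz":0},{"hand":0.05,"x":0,"y":0,"z":0.05,"rx":0,"ry":0,"rz":0},{"hand":0.05,"x":0,"y":0,"z":0.05,"rx":0,"ry":0,"rz":0}]' 60
```

```text
clock: 2.7
eef_pos: [0.4585, 0.0846, 0.0385]
eef_rot: [[-0.001, 1.0, 0.007], [1.0, 0.001, -0.001], [-0.001, 0.007, -1.0]]
wrist_force: [-0.2, -1.2, 6.4]
finger_gap: 0.0602
clock: 3.12
eef_pos: [0.4609, 0.0848, 0.0921]
eef_rot: [[-0.001, 1.0, 0.013], [1.0, 0.001, -0.0], [-0.0, 0.013, -1.0]]
wrist_force: [1.2, -0.3, -1.4]
finger_gap: 0.0602
```

```bash
python3 -m pendant '[{"hand":0.05,"x":0,"y":0,"z":0.035,"rx":0,"ry":0.7,"rz":0},{"hand":0.05,"x":0,"y":0,"z":0.07,"rx":0,"ry":0.7,"rz":0},{"hand":0.05,"x":0.008,"y":-0.01,"z":0.105,"rx":0,"ry":0.7,"rz":0},{"hand":0.05,"x":0.03,"y":-0.037,"z":0.115,"rx":0,"ry":0.7,"rz":0},{"hand":0.05,"x":0.055,"y":-0.067,"z":0.115,"rx":0,"ry":0.7,"rz":0}]';python3 -m pendant '[{"hand":0.05,"x":0.024,"y":-0.03,"z":0,"rx":0,"ry":0,"rz":0},{"hand":0.05,"x":0.048,"y":-0.06,"z":0,"rx":0,"ry":0,"rz":0},{"hand":0.05,"x":0.072,"y":-0.09,"z":0,"rx":0,"ry":0,"rz":0},{"hand":0.05,"x":0.09,"y":-0.112,"z":0,"rx":0,"ry":0,"rz":0},{"hand":0.05,"x":0.1,"y":-0.12,"z":0,"rx":0,"ry":0,"rz":0}]'
```

```text
clock: 3.53
eef_pos: [0.518, 0.0183, 0.2112]
eef_rot: [[-0.005, 1.0, 0.008], [1.0, 0.005, -0.0], [-0.0, 0.008, -1.0]]
wrist_force: [2.5, 1.1, -3.1]
finger_gap: 0.0604
clock: 3.95
eef_pos: [0.6192, -0.1057, 0.2083]
eef_rot: [[-0.001, 1.0, 0.006], [1.0, 0.001, -0.001], [-0.001, 0.006, -1.0]]
wrist_force: [0.3, 1.0, -3.1]
finger_gap: 0.0603
```

```bash
python3 -m pendant '[{"hand":0.05,"x":0.015,"y":-0.02,"z":0,"rx":0,"ry":0.3,"rz":0},{"hand":0.05,"x":0.035,"y":-0.05,"z":0,"rx":0,"ry":0.3,"rz":0},{"hand":0.05,"x":0.048,"y":-0.067,"z":0,"rx":0,"ry":0.3,"rz":0},{"hand":0.05,"x":0.049,"y":-0.068,"z":0,"rx":0,"ry":0.3,"rz":0},{"hand":0.05,"x":0.049,"y":-0.068,"z":0,"rx":0,"ry":0.3,"rz":0}]'; python3 - <<'E'
from h import *
s=robot.observe(); print(s['eef_pos'],s['eef_rot'][:,2],s['joint_vel'])
cv2.imwrite('pics/w2.png',eyes.grab_frame('wrist')[:,:,::-1])
cv2.imwrite('pics/t2.png',eyes.grab_frame('top')[:,:,::-1])
print(proj('wrist',np.array([.668,-.174,.1]),s))
print(proj('wrist',s['eef_pos']+[0,0,.0165],s))
E
```

```text
clock: 4.37
eef_pos: [0.6679, -0.1748, 0.2049]
eef_rot: [[0.001, 1.0, -0.004], [1.0, -0.001, 0.001], [0.001, -0.004, -1.0]]
wrist_force: [-0.9, 0.6, -3.7]
finger_gap: 0.0603
[ 0.66792644 -0.17476325  0.20488201] [-3.62847570e-03  5.27082976e-04 -9.99993278e-01] [ 1.62511116 -2.84981184 -1.73029486  1.14049384  0.6521194   0.15986794]
(np.float64(319.72472371472526), np.float64(204.07232341030445))
(np.float64(320.0877520263254), np.float64(281.4252841477468))
```

View pics/w2.png

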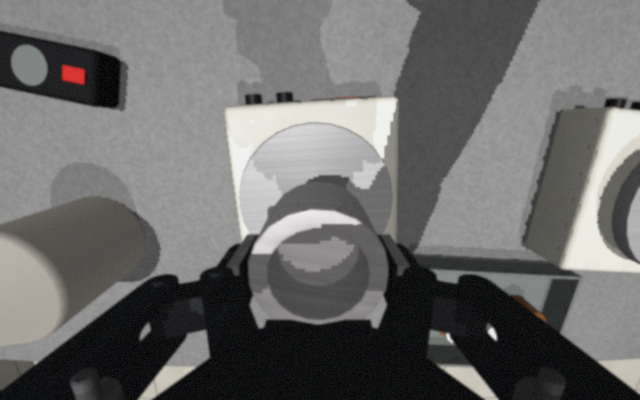

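```bash
python3 - <<'E'
from h import *
s=robot.observe()
im=cv2.imread('pics/w2.png'); cv2.imwrite('pics/w2c.png',cv2.resize(im[100:340,220:420],None,fx=2.5,fy=2.5,interpolation=cv2.INTER_CUBIC))
print([onz('wrist',*p,.1,s)[:2] for p in [(240,190),(393,190),(316,123)]])
print([onz('wrist',*p,.2049+.0165,s)[:2] for p in [(249,265),(388,265),(319,209)]])
E
```

```text
[array([ 0.65590388, -0.23992652]), array([ 0.6557559 , -0.11001917]), array([ 0.60091975, -0.17538452])]
[array([ 0.66065228, -0.20378335]), array([ 0.66059755, -0.14351434]), array([ 0.63521278, -0.17350285])]
```

View pics/w2c.png

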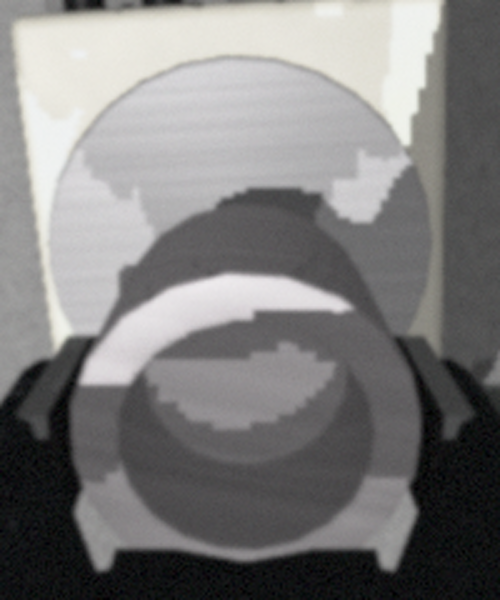

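```bash
python3 -m pendant '[{"hand":0.05,"x":0.001,"y":-0.0005,"z":-0.015,"rx":0,"ry":0,"rz":0},{"hand":0.05,"x":0.001,"y":-0.0005,"z":-0.035,"rx":0,"ry":0,"rz":0},{"hand":0.05,"x":0.001,"y":-0.0005,"z":-0.05,"rx":0,"ry":0,"rz":0},{"hand":0.05,"x":0.001,"y":-0.0005,"z":-0.058,"rx":0,"ry":0,"rz":0},{"hand":0.05,"x":0.001,"y":-0.0005,"z":-0.06,"rx":0,"ry":0,"rz":0}]';python3 -m pendant '[{"hand":0.05,"x":0,"y":0,"z":0,"rx":0,"ry":0,"rz":0},{"hand":0.05,"x":0,"y":0,"z":0,"rx":0,"ry":0,"rz":0}]'
```

```text
clock: 4.88
eef_pos: [0.6668, -0.1717, 0.1442]
eef_rot: [[-0.002, 1.0, -0.007], [1.0, 0.002, 0.002], [0.002, -0.007, -1.0]]
wrist_force: [-0.8, 0.2, -3.5]
finger_gap: 0.0605
clock: 5.05
eef_pos: [0.6667, -0.1709, 0.145]
eef_rot: [[-0.003, 1.0, -0.006], [1.0, 0.003, 0.002], [0.002, -0.006, -1.0]]
wrist_force: [-0.3, -1.0, -3.0]
finger_gap: 0.0602
```

```bash
python3 -m pendant '[{"hand":0.05,"x":0.002,"y":-0.0035,"z":-0.001,"rx":-0.1,"ry":-0.35,"rz":0},{"hand":0.05,"x":0.002,"y":-0.0035,"z":-0.003,"rx":-0.1,"ry":-0.35,"rz":0},{"hand":0.05,"x":0.002,"y":-0.0035,"z":-0.0045,"rx":-0.1,"ry":-0.35,"rz":0},{"hand":0.05,"x":0.002,"y":-0.0035,"z":-0.0045,"rx":-0.1,"ry":-0.35,"rz":0}]'
```

```text
clock: 5.38
eef_pos: [0.6688, -0.1746, 0.1407]
eef_rot: [[-0.003, 1.0, 0.0], [1.0, 0.003, 0.001], [0.001, 0.0, -1.0]]
wrist_force: [-0.1, -0.8, -4.0]
finger_gap: 0.0605
```

```bash
python3 -m pendant '[{"hand":0.05,"x":0,"y":0,"z":-0.0015,"rx":0,"ry":0,"rz":0},{"hand":0.05,"x":0,"y":0,"z":-0.0025,"rx":0,"ry":0,"rz":0},{"hand":0.05,"x":0,"y":0,"z":-0.003,"rx":0,"ry":0,"rz":0},{"hand":0.05,"x":0,"y":0,"z":-0.003,"rx":0,"ry":0,"rz":0}]'
```

```text
clock: 5.72
eef_pos: [0.6689, -0.1748, 0.1387]
eef_rot: [[-0.003, 1.0, 0.001], [1.0, 0.003, -0.0], [-0.0, 0.001, -1.0]]
wrist_force: [-1.8, -0.3, 0.9]
finger_gap: 0.0605
```

```bash
python3 -m pendant '[{"hand":0.066,"x":0,"y":0,"z":-0.0003,"rx":0,"ry":0,"rz":0},{"hand":0.085,"x":0,"y":0,"z":0,"rx":0,"ry":0,"rz":0},{"hand":0.085,"x":0,"y":0,"z":0,"rx":0,"ry":0,"rz":0},{"hand":0.085,"x":0,"y":0,"z":0,"rx":0,"ry":0,"rz":0}]';python3 -m pendant '[{"hand":0.085,"x":0,"y":0,"z":0.01,"rx":0,"ry":0,"rz":0},{"hand":0.085,"x":0,"y":0,"z":0.035,"rx":0,"ry":0,"rz":0},{"hand":0.085,"x":0,"y":0,"z":0.07,"rx":0,"ry":0,"rz":0},{"hand":0.085,"x":0,"y":0,"z":0.1,"rx":0,"ry":0,"rz":0},{"hand":0.085,"x":0,"y":0,"z":0.11,"rx":0,"ry":0,"rz":0}]'; python3 - <<'E'
from h import *
s=robot.observe(); print(s['eef_pos'],s['eef_rot'][:,2])
np.save('s3.npy',s,allow_pickle=True)
cv2.imwrite('pics/w3.png',eyes.grab_frame('wrist')[:,:,::-1])
E
```

```text
clock: 6.05
eef_pos: [0.6692, -0.1749, 0.139]
eef_rot: [[-0.003, 1.0, 0.002], [1.0, 0.003, -0.0], [-0.0, 0.002, -1.0]]
wrist_force: [0.5, -0.4, 0.6]
finger_gap: 0.0851
clock: 6.47
eef_pos: [0.6707, -0.1754, 0.2565]
eef_rot: [[-0.003, 1.0, 0.011], [1.0, 0.003, -0.004], [-0.004, 0.011, -1.0]]
wrist_force: [0.1, -0.6, 1.3]
finger_gap: 0.0848
[ 0.67068671 -0.17536564  0.25652358] [ 0.01111724 -0.00363964 -0.99993158]
```

View pics/w3.png

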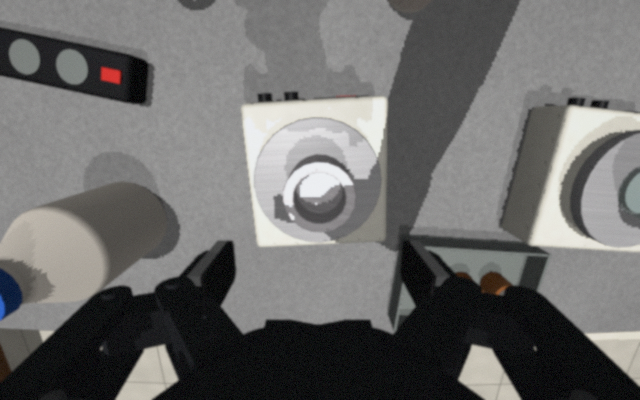

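```bash
python3 - <<'E'
import cv2
im=cv2.imread('pics/w3.png'); cv2.imwrite('pics/w3c.png',cv2.resize(im[100:260,240:400],None,fx=3.75,fy=3.75,interpolation=cv2.INTER_CUBIC))
E
```

```text
(no output)
```

View pics/w3c.png

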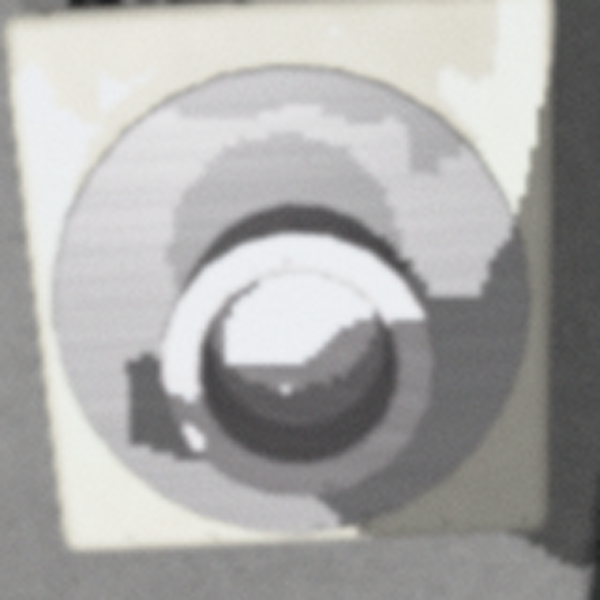

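```bash
python3 - <<'E'
from h import *
s=np.load('s3.npy',allow_pickle=True).item()
f=lambda u,v,z:onz('wrist',240+u/3.75,100+v/3.75,z,s)[:2]
for n,l,r,t,b,z in [('plate',52,530,66,532,.1),('rim',160,432,233,494,.155),('well',200,397,268,463,.155)]:
    L=f(l,(t+b)/2,z);R=f(r,(t+b)/2,z);T=f((l+r)/2,t,z);B=f((l+r)/2,b,z)
    print(n,'c',(T[0]+B[0])/2,(L[1]+R[1])/2,'size',B[0]-T[0],R[1]-L[1])
E
```

```text
plate c 0.6659834083981924 -0.17713228123373095 size 0.12994404604837095 0.13019997493046703
rim c 0.6661287292949835 -0.17575617225168833 size 0.060256246810844294 0.06045731443801383
well c 0.6661227281419622 -0.1751923310289803 size 0.045031962468770836 0.043797952532763834
```

The block stands within 2 mm of the plate centre. Its axis is at about (.667,-.175) from the touch pose, and the wrist view gives (.666,-.175). Next, the vessel.

```bash
python3 -m pendant '[{"hand":0.085,"x":-0.02,"y":-0.013,"z":0.01,"rx":0.2,"ry":0.6,"rz":0},{"hand":0.085,"x":-0.053,"y":-0.035,"z":0.01,"rx":0.2,"ry":0.6,"rz":0},{"hand":0.085,"x":-0.086,"y":-0.057,"z":0.01,"rx":0.2,"ry":0.6,"rz":0},{"hand":0.085,"x":-0.119,"y":-0.079,"z":0.01,"rx":0.2,"ry":0.6,"rz":0},{"hand":0.085,"x":-0.145,"y":-0.096,"z":0.01,"rx":0.2,"ry":0.6,"rz":0}]';python3 -m pendant '[{"hand":0.085,"x":-0.025,"y":-0.016,"z":0,"rx":0,"ry":0,"rz":0},{"hand":0.085,"x":-0.05,"y":-0.034,"z":-0.02,"rx":0,"ry":0,"rz":0},{"hand":0.085,"x":-0.074,"y":-0.049,"z":-0.04,"rx":0,"ry":0,"rz":0},{"hand":0.085,"x":-0.08,"y":-0.053,"z":-0.05,"rx":0,"ry":0,"rz":0},{"hand":0.085,"x":-0.08,"y":-0.053,"z":-0.05,"rx":0,"ry":0,"rz":0}]'; python3 - <<'E'
from h import *
s=robot.observe(); print(s['eef_pos'],s['eef_rot'][:,2])
np.save('s4.npy',s,allow_pickle=True)
im=eyes.grab_frame('wrist')[:,:,::-1]; cv2.imwrite('pics/w4.png',im)
u,v=proj('wrist',np.array([.4435,-.3253,.073]),s);print(u,v)
x,y=int(u)-80,int(v)-80; x=max(0,x);y=max(0,y);print(x,y)
cv2.imwrite('pics/w4c.png',cv2.resize(im[y:y+160,x:x+160],None,fx=3.75,fy=3.75,interpolation=cv2.INTER_CUBIC))
E
```

```text
clock: 6.93
eef_pos: [0.5238, -0.2726, 0.2671]
eef_rot: [[-0.002, 1.0, 0.002], [1.0, 0.002, -0.001], [-0.001, 0.002, -1.0]]
wrist_force: [0.2, -0.2, 0.0]
finger_gap: 0.0847
clock: 7.35
eef_pos: [0.4405, -0.3255, 0.2134]
eef_rot: [[0.001, 1.0, -0.004], [1.0, -0.001, 0.003], [0.003, -0.004, -1.0]]
wrist_force: [0.7, 1.0, -0.2]
finger_gap: 0.0849
[ 0.44050058 -0.32549776  0.21342029] [-0.00374257  0.00296533 -0.9999886 ]
318.51678532995004 196.90075035989042
238 116
```

View pics/w4.png

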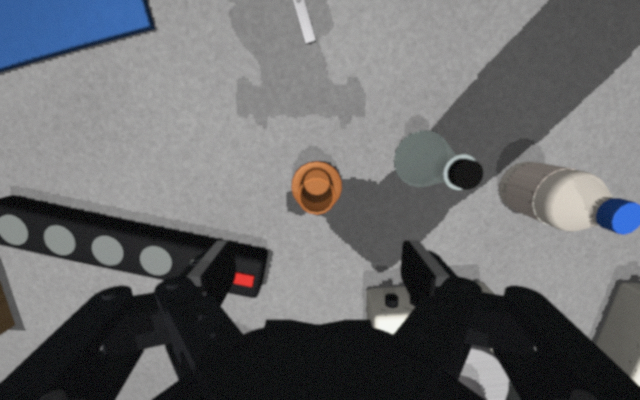

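View pics/w4c.png

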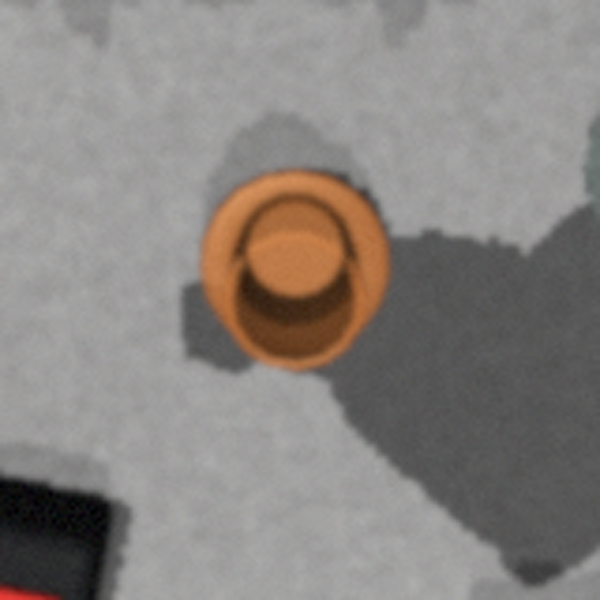

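```bash
python3 - <<'E'
from h import *
s=np.load('s4.npy',allow_pickle=True).item()
f=lambda u,v,z:onz('wrist',238+u/3.75,116+v/3.75,z,s)[:2]
print('collar',f(201,262,.029),f(390,262,.029),f(296,170,.029))
print('rim',f(296,371,.073),f(224,310,.073),f(365,310,.073))
print('strip corner',onz('wrist',268,248,.04,s), onz('wrist',200,238,.04,s))
E
```

```text
collar [ 0.44203443 -0.355403  ] [ 0.44212976 -0.29853757] [ 0.41440456 -0.32678056]
rim [ 0.46202276 -0.32687911] [ 0.44524891 -0.34564121] [ 0.44531604 -0.3088351 ]
strip corner [ 0.51307087 -0.38357362  0.04      ] [ 0.50067705 -0.46143807  0.04      ]
```

```bash
python3 -m pendant '[{"hand":0.085,"x":0.0027,"y":-0.0015,"z":-0.03,"rx":-0.15,"ry":-0.2,"rz":0},{"hand":0.085,"x":0.0027,"y":-0.0015,"z":-0.06,"rx":-0.15,"ry":-0.2,"rz":0},{"hand":0.085,"x":0.0027,"y":-0.0015,"z":-0.09,"rx":-0.15,"ry":-0.2,"rz":0},{"hand":0.085,"x":0.0027,"y":-0.0015,"z":-0.115,"rx":-0.15,"ry":-0.2,"rz":0},{"hand":0.085,"x":0.0027,"y":-0.0015,"z":-0.125,"rx":-0.15,"ry":-0.2,"rz":0}]';python3 -m pendant '[{"hand":0.085,"x":0,"y":0,"z":0,"rx":0,"ry":0,"rz":0},{"hand":0.085,"x":0,"y":0,"z":0,"rx":0,"ry":0,"rz":0}]'
```

```text
clock: 7.82
eef_pos: [0.4445, -0.3246, 0.0869]
eef_rot: [[-0.002, 1.0, -0.001], [1.0, 0.002, 0.003], [0.003, -0.001, -1.0]]
wrist_force: [-0.3, 0.7, -0.1]
finger_gap: 0.085
clock: 7.98
eef_pos: [0.4453, -0.324, 0.0872]
eef_rot: [[-0.003, 1.0, -0.001], [1.0, 0.003, 0.003], [0.003, -0.001, -1.0]]
wrist_force: [0.2, -1.1, -0.0]
finger_gap: 0.085
```

```bash
python3 -m pendant '[{"hand":0.085,"x":-0.002,"y":-0.003,"z":-0.01,"rx":-0.15,"ry":0,"rz":0},{"hand":0.085,"x":-0.002,"y":-0.003,"z":-0.022,"rx":-0.15,"ry":0,"rz":0},{"hand":0.085,"x":-0.002,"y":-0.003,"z":-0.03,"rx":-0.15,"ry":0,"rz":0},{"hand":0.085,"x":-0.002,"y":-0.003,"z":-0.031,"rx":-0.15,"ry":0,"rz":0},{"hand":0.085,"x":-0.002,"y":-0.003,"z":-0.031,"rx":-0.15,"ry":0,"rz":0}]'
```

```text
clock: 8.4
eef_pos: [0.4427, -0.3265, 0.0552]
eef_rot: [[-0.003, 1.0, -0.002], [1.0, 0.003, 0.002], [0.002, -0.002, -1.0]]
wrist_force: [0.0, -0.2, -0.0]
finger_gap: 0.0851
```

```bash
python3 -m pendant '[{"hand":0.05,"x":0,"y":0,"z":0.001,"rx":0,"ry":0,"rz":0},{"hand":0.03,"x":0,"y":0,"z":0.001,"rx":0,"ry":0,"rz":0},{"hand":0.03,"x":0,"y":0,"z":0.001,"rx":0,"ry":0,"rz":0},{"hand":0.03,"x":0,"y":0,"z":0.001,"rx":0,"ry":0,"rz":0},{"hand":0.03,"x":0,"y":0,"z":0.001,"rx":0,"ry":0,"rz":0}]' 40;python3 -m pendant '[{"hand":0.03,"x":0,"y":0,"z":0,"rx":0,"ry":0,"rz":0},{"hand":0.03,"x":0,"y":0,"z":0,"rx":0,"ry":0,"rz":0},{"hand":0.03,"x":0,"y":0,"z":0.002,"rx":0,"ry":0,"rz":0},{"hand":0.03,"x":0,"y":0,"z":0.015,"rx":0,"ry":0,"rz":0},{"hand":0.03,"x":0,"y":0,"z":0.03,"rx":0,"ry":0,"rz":0}]'
```

```text
clock: 8.82
eef_pos: [0.4432, -0.3269, 0.057]
eef_rot: [[-0.003, 1.0, -0.001], [1.0, 0.003, 0.001], [0.001, -0.001, -1.0]]
wrist_force: [0.6, 1.2, 1.7]
finger_gap: 0.037
clock: 9.23
eef_pos: [0.4418, -0.3257, 0.0854]
eef_rot: [[-0.003, 1.0, -0.005], [1.0, 0.003, 0.004], [0.004, -0.004, -1.0]]
wrist_force: [0.5, -0.3, -0.9]
finger_gap: 0.0376
```

```bash
python3 -m pendant '[{"hand":0.03,"x":0,"y":0,"z":0.03,"rx":-0.2,"ry":-0.25,"rz":0},{"hand":0.03,"x":0,"y":0,"z":0.065,"rx":-0.2,"ry":-0.25,"rz":0},{"hand":0.03,"x":0.005,"y":0.003,"z":0.1,"rx":-0.2,"ry":-0.25,"rz":0},{"hand":0.03,"x":0.018,"y":0.012,"z":0.135,"rx":-0.2,"ry":-0.25,"rz":0},{"hand":0.03,"x":0.04,"y":0.027,"z":0.16,"rx":-0.2,"ry":-0.25,"rz":0}]';python3 -m pendant '[{"hand":0.03,"x":0.028,"y":0.018,"z":0.01,"rx":0,"ry":0,"rz":0},{"hand":0.03,"x":0.058,"y":0.038,"z":0.015,"rx":0,"ry":0,"rz":0},{"hand":0.03,"x":0.088,"y":0.058,"z":0.015,"rx":0,"ry":0,"rz":0},{"hand":0.03,"x":0.118,"y":0.078,"z":0.015,"rx":0,"ry":0,"rz":0},{"hand":0.03,"x":0.14,"y":0.093,"z":0.015,"rx":0,"ry":0,"rz":0}]'
```

```text
clock: 9.65
eef_pos: [0.4813, -0.3001, 0.2492]
eef_rot: [[0.0, 1.0, 0.002], [1.0, -0.0, -0.002], [-0.002, 0.002, -1.0]]
wrist_force: [0.9, -0.4, -1.1]
finger_gap: 0.0375
clock: 10.07
eef_pos: [0.6233, -0.205, 0.2637]
eef_rot: [[-0.001, 1.0, 0.002], [1.0, 0.001, -0.001], [-0.001, 0.002, -1.0]]
wrist_force: [-0.1, 0.6, -1.5]
finger_gap: 0.0374
```

```bash
python3 -m pendant '[{"hand":0.03,"x":0.02,"y":0.014,"z":0,"rx":0,"ry":0,"rz":0},{"hand":0.03,"x":0.036,"y":0.025,"z":0,"rx":0,"ry":0,"rz":0},{"hand":0.03,"x":0.043,"y":0.03,"z":0,"rx":0,"ry":0,"rz":0},{"hand":0.03,"x":0.0437,"y":0.03,"z":0,"rx":0,"ry":0,"rz":0},{"hand":0.03,"x":0.0437,"y":0.03,"z":0,"rx":0,"ry":0,"rz":0}]'; python3 - <<'E'
from h import *
s=robot.observe(); print(s['eef_pos'],s['eef_rot'][:,2])
np.save('s5.npy',s,allow_pickle=True)
im=eyes.grab_frame('wrist')[:,:,::-1]; cv2.imwrite('pics/w5.png',im)
cv2.imwrite('pics/w5c.png',cv2.resize(im[100:340,220:420],None,fx=2.5,fy=2.5,interpolation=cv2.INTER_CUBIC))
E
```

```text
clock: 10.48
eef_pos: [0.667, -0.1746, 0.2628]
eef_rot: [[-0.002, 1.0, 0.001], [1.0, 0.002, -0.001], [-0.001, 0.001, -1.0]]
wrist_force: [-0.4, 0.2, -1.0]
finger_gap: 0.0377
[ 0.66704873 -0.17462558  0.26278434] [ 5.20192593e-04 -1.31882263e-03 -9.99998995e-01]
```

View pics/w5c.png

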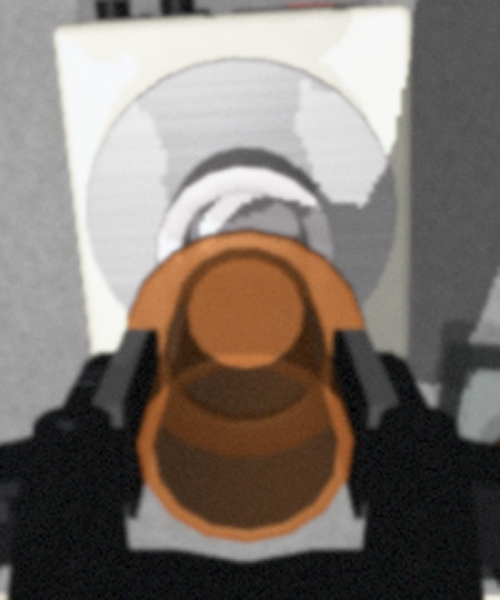

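```bash
python3 - <<'E'
from h import *
s=np.load('s5.npy',allow_pickle=True).item()
f=lambda u,v,z:np.round(onz('wrist',220+u/2.5,100+v/2.5,z,s)[:2],4)
z=s['eef_pos'][2]
print('rim',f(138,440,z+.016),f(354,440,z+.016),f(246,541,z+.016)-[.019,0])
print('collar',f(127,325,z-.028),f(366,325,z-.028),f(247,232,z-.028)+[.029,0])
print('block',f(158,240,.155),f(332,240,.155),f(245,165,.155)+[.031,0])
E
```

```text
rim [ 0.6647 -0.194 ] [ 0.6646 -0.1566] [ 0.6663 -0.1753]
collar [ 0.6608 -0.2029] [ 0.6607 -0.1474] [ 0.6675 -0.1751]
block [ 0.6613 -0.2053] [ 0.6611 -0.1458] [ 0.6664 -0.1756]
```

```bash
python3 -m pendant '[{"hand":0.03,"x":-0.0004,"y":-0.0005,"z":-0.012,"rx":0,"ry":0,"rz":0},{"hand":0.03,"x":-0.0004,"y":-0.0005,"z":-0.027,"rx":0,"ry":0,"rz":0},{"hand":0.03,"x":-0.0004,"y":-0.0005,"z":-0.04,"rx":0,"ry":0,"rz":0},{"hand":0.03,"x":-0.0004,"y":-0.0005,"z":-0.043,"rx":0,"ry":0,"rz":0},{"hand":0.03,"x":-0.0004,"y":-0.0005,"z":-0.043,"rx":0,"ry":0,"rz":0}]'; python3 -m pendant '[{"hand":0.03,"x":0,"y":0,"z":0,"rx":0,"ry":0,"rz":0},{"hand":0.03,"x":0,"y":0,"z":0,"rx":0,"ry":0,"rz":0}]'
```

```text
clock: 10.95
eef_pos: [0.6646, -0.1763, 0.2188]
eef_rot: [[0.0, 1.0, -0.002], [1.0, -0.0, -0.001], [-0.001, -0.002, -1.0]]
wrist_force: [-0.0, 1.1, -1.5]
finger_gap: 0.0377
clock: 11.12
eef_pos: [0.6645, -0.177, 0.22]
eef_rot: [[0.001, 1.0, -0.001], [1.0, -0.001, -0.001], [-0.001, -0.001, -1.0]]
wrist_force: [-0.2, -0.2, 0.1]
finger_gap: 0.0374
```

```bash
python3 -m pendant '[{"hand":0.03,"x":0.002,"y":0.0018,"z":-0.001,"rx":0.05,"ry":0,"rz":0},{"hand":0.03,"x":0.002,"y":0.0018,"z":-0.003,"rx":0.05,"ry":0,"rz":0},{"hand":0.03,"x":0.002,"y":0.0018,"z":-0.005,"rx":0.05,"ry":0,"rz":0},{"hand":0.03,"x":0.002,"y":0.0018,"z":-0.005,"rx":0.05,"ry":0,"rz":0}]'
```

```text
clock: 11.45
eef_pos: [0.6665, -0.1751, 0.2148]
eef_rot: [[0.001, 1.0, -0.002], [1.0, -0.001, -0.0], [-0.0, -0.002, -1.0]]
wrist_force: [-0.3, 0.1, -0.9]
finger_gap: 0.0374
```

```bash
python3 -m pendant '[{"hand":0.03,"x":0.0003,"y":0,"z":-0.003,"rx":0,"ry":-0.1,"rz":0},{"hand":0.03,"x":0.0003,"y":0,"z":-0.006,"rx":0,"ry":-0.1,"rz":0},{"hand":0.03,"x":0.0003,"y":0,"z":-0.009,"rx":0,"ry":-0.1,"rz":0},{"hand":0.03,"x":0.0003,"y":0,"z":-0.012,"rx":0,"ry":-0.1,"rz":0},{"hand":0.03,"x":0.0003,"y":0,"z":-0.012,"rx":0,"ry":-0.1,"rz":0}]'
```

```text
clock: 11.87
eef_pos: [0.6663, -0.1749, 0.2014]
eef_rot: [[0.001, 1.0, -0.002], [1.0, -0.001, 0.0], [0.0, -0.002, -1.0]]
wrist_force: [0.1, -0.4, 0.2]
finger_gap: 0.0375
```

```bash
python3 -m pendant '[{"hand":0.03,"x":0.0003,"y":0,"z":-0.003,"rx":0,"ry":-0.1,"rz":0},{"hand":0.03,"x":0.0003,"y":0,"z":-0.006,"rx":0,"ry":-0.1,"rz":0},{"hand":0.03,"x":0.0003,"y":0,"z":-0.009,"rx":0,"ry":-0.1,"rz":0},{"hand":0.03,"x":0.0003,"y":0,"z":-0.0115,"rx":0,"ry":-0.1,"rz":0},{"hand":0.03,"x":0.0003,"y":0,"z":-0.0115,"rx":0,"ry":-0.1,"rz":0}]'
```

```text
clock: 12.28
eef_pos: [0.6662, -0.1748, 0.1889]
eef_rot: [[0.001, 1.0, -0.001], [1.0, -0.001, 0.001], [0.001, -0.001, -1.0]]
wrist_force: [-0.0, -0.6, -1.9]
finger_gap: 0.0375
```

```bash
python3 -m pendant '[{"hand":0.03,"x":0.0,"y":0,"z":-0.0015,"rx":0,"ry":0,"rz":0},{"hand":0.03,"x":0,"y":0,"z":-0.0025,"rx":0,"ry":0,"rz":0},{"hand":0.03,"x":0,"y":0,"z":-0.003,"rx":0,"ry":0,"rz":0},{"hand":0.03,"x":0,"y":0,"z":-0.003,"rx":0,"ry":0,"rz":0}]'
```

```text
clock: 12.62
eef_pos: [0.6665, -0.1748, 0.1881]
eef_rot: [[0.001, 1.0, 0.001], [1.0, -0.001, 0.0], [0.0, 0.001, -1.0]]
wrist_force: [-2.4, -1.0, 4.8]
finger_gap: 0.0378
```

Contact at z = 0.188, as expected for the collar on the block. I'll release and check.

```bash
python3 -m pendant '[{"hand":0.045,"x":0,"y":0,"z":0,"rx":0,"ry":0,"rz":0},{"hand":0.07,"x":0,"y":0,"z":0,"rx":0,"ry":0,"rz":0},{"hand":0.085,"x":0,"y":0,"z":0.001,"rx":0,"ry":0,"rz":0},{"hand":0.085,"x":0,"y":0,"z":0.001,"rx":0,"ry":0,"rz":0},{"hand":0.085,"x":0,"y":0,"z":0.001,"rx":0,"ry":0,"rz":0}]';python3 -m pendant '[{"hand":0.085,"x":0,"y":0,"z":0.01,"rx":0,"ry":0,"rz":0},{"hand":0.085,"x":0,"y":0,"z":0.03,"rx":0,"ry":0,"rz":0},{"hand":0.085,"x":0,"y":0,"z":0.06,"rx":0,"ry":0,"rz":0},{"hand":0.085,"x":0,"y":0,"z":0.08,"rx":0,"ry":0,"rz":0},{"hand":0.085,"x":0,"y":0,"z":0.085,"rx":0,"ry":0,"rz":0}]'; python3 - <<'E'
from h import *
s=robot.observe(); print(s['eef_pos'],s['eef_rot'][:,2])
np.save('s6.npy',s,allow_pickle=True)
im=eyes.grab_frame('wrist')[:,:,::-1]
cv2.imwrite('pics/w6c.png',cv2.resize(im[100:260,240:400],None,fx=3.75,fy=3.75,interpolation=cv2.INTER_CUBIC))
im=eyes.grab_frame('scene')[:,:,::-1]
cv2.imwrite('pics/s6c.png',cv2.resize(im[220:340,190:350],None,fx=4,fy=4,interpolation=cv2.INTER_CUBIC))
E
```

```text
clock: 13.03
eef_pos: [0.6664, -0.1748, 0.1886]
eef_rot: [[0.001, 1.0, 0.0], [1.0, -0.001, 0.0], [0.0, 0.0, -1.0]]
wrist_force: [-0.2, 0.0, -0.5]
finger_gap: 0.085
clock: 13.45
eef_pos: [0.6677, -0.1753, 0.2795]
eef_rot: [[0.001, 1.0, 0.008], [1.0, -0.001, -0.003], [-0.003, 0.008, -1.0]]
wrist_force: [-1.2, 0.2, 1.2]
finger_gap: 0.085
[ 0.66769543 -0.1752649   0.27945555] [ 0.00824706 -0.00261811 -0.99996257]
```

View pics/w6c.png

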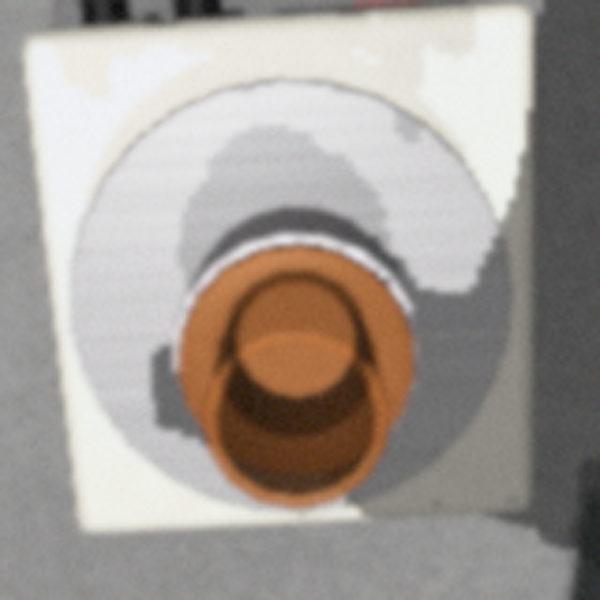

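View pics/s6c.png

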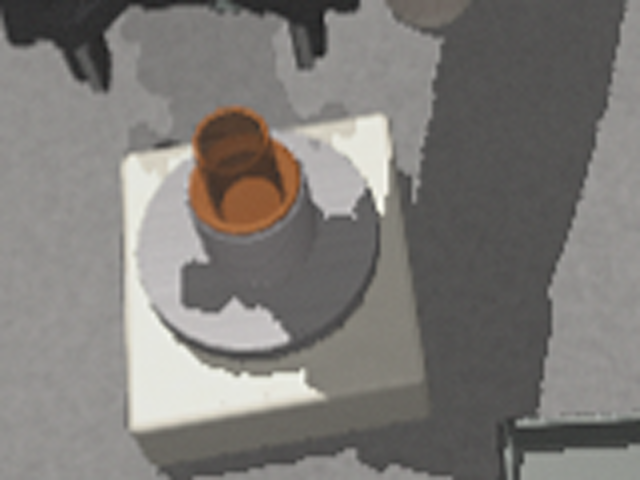

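The vessel is seated, with its collar flush on the block, and it stands upright in both views. Next, the ring.

```bash
python3 -m pendant '[{"hand":0.085,"x":-0.01,"y":0.024,"z":0.01,"rx":0.15,"ry":0.45,"rz":0},{"hand":0.085,"x":-0.025,"y":0.06,"z":0.01,"rx":0.15,"ry":0.45,"rz":0},{"hand":0.085,"x":-0.04,"y":0.097,"z":0.01,"rx":0.15,"ry":0.45,"rz":0},{"hand":0.085,"x":-0.055,"y":0.134,"z":0.01,"rx":0.15,"ry":0.45,"rz":0},{"hand":0.085,"x":-0.07,"y":0.171,"z":0.01,"rx":0.15,"ry":0.45,"rz":0}]';python3 -m pendant '[{"hand":0.085,"x":-0.015,"y":0.037,"z":0,"rx":0,"ry":0,"rz":0},{"hand":0.085,"x":-0.03,"y":0.074,"z":0,"rx":0,"ry":0,"rz":0},{"hand":0.085,"x":-0.045,"y":0.111,"z":0,"rx":0,"ry":0,"rz":0},{"hand":0.085,"x":-0.06,"y":0.148,"z":0,"rx":0,"ry":0,"rz":0},{"hand":0.085,"x":-0.075,"y":0.185,"z":0,"rx":0,"ry":0,"rz":0}]'
```

```text
clock: 13.97
eef_pos: [0.5957, -0.0028, 0.2834]
eef_rot: [[0.002, 1.0, -0.007], [1.0, -0.002, 0.002], [0.002, -0.007, -1.0]]
wrist_force: [0.3, 0.1, 0.1]
finger_gap: 0.0846
clock: 14.38
eef_pos: [0.5188, 0.1836, 0.2809]
eef_rot: [[0.002, 1.0, -0.01], [1.0, -0.002, 0.001], [0.001, -0.01, -1.0]]
wrist_force: [0.7, -0.6, -0.2]
finger_gap: 0.0852
```

```bash
python3 -m pendant '[{"hand":0.085,"x":-0.015,"y":0.034,"z":-0.01,"rx":0,"ry":-0.5,"rz":0},{"hand":0.085,"x":-0.03,"y":0.068,"z":-0.025,"rx":0,"ry":-0.5,"rz":0},{"hand":0.085,"x":-0.045,"y":0.102,"z":-0.04,"rx":0,"ry":-0.5,"rz":0},{"hand":0.085,"x":-0.06,"y":0.135,"z":-0.055,"rx":0,"ry":-0.5,"rz":0},{"hand":0.085,"x":-0.07,"y":0.157,"z":-0.07,"rx":0,"ry":-0.5,"rz":0}]';python3 -m pendant '[{"hand":0.085,"x":0,"y":0,"z":-0.01,"rx":0,"ry":0,"rz":0},{"hand":0.085,"x":0,"y":0,"z":-0.01,"rx":0,"ry":0,"rz":0}]'; python3 - <<'E'
from h import *
s=robot.observe(); print(s['eef_pos'],s['eef_rot'][:,2])
np.save('s7.npy',s,allow_pickle=True)
im=eyes.grab_frame('wrist')[:,:,::-1]; cv2.imwrite('pics/w7.png',im)
u,v=proj('wrist',np.array([.449,.342,.02]),s);print(u,v)
cv2.imwrite('pics/w7c.png',cv2.resize(im[110:270,240:400],None,fx=3.75,fy=3.75,interpolation=cv2.INTER_CUBIC))
E
```

```text
clock: 14.8
eef_pos: [0.4459, 0.3428, 0.2078]
eef_rot: [[-0.001, 1.0, -0.005], [1.0, 0.001, 0.0], [0.0, -0.005, -1.0]]
wrist_force: [0.0, 0.1, 0.4]
finger_gap: 0.0849
clock: 14.97
eef_pos: [0.4419, 0.3428, 0.1917]
eef_rot: [[-0.004, 1.0, -0.014], [1.0, 0.004, -0.005], [-0.005, -0.014, -1.0]]
wrist_force: [-0.8, -0.7, -0.2]
finger_gap: 0.0848
[0.44188545 0.34284595 0.19166039] [-0.0142704  -0.00475971 -0.99988684]
318.5619118036504 194.96456616698805
```

View pics/w7c.png

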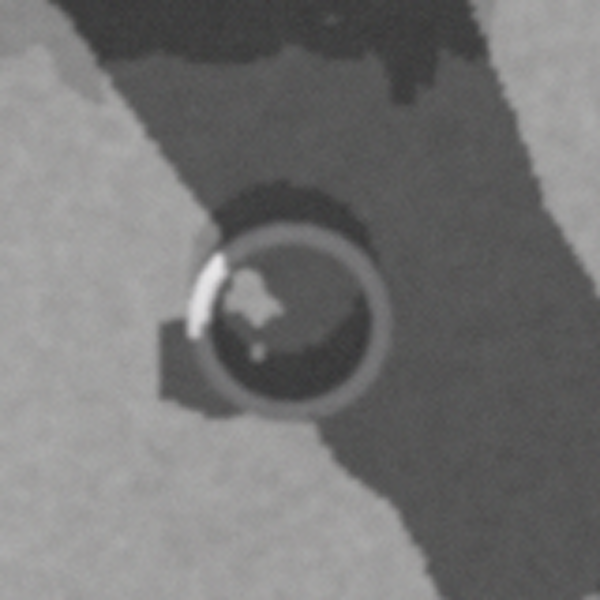

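View pics/w7.png

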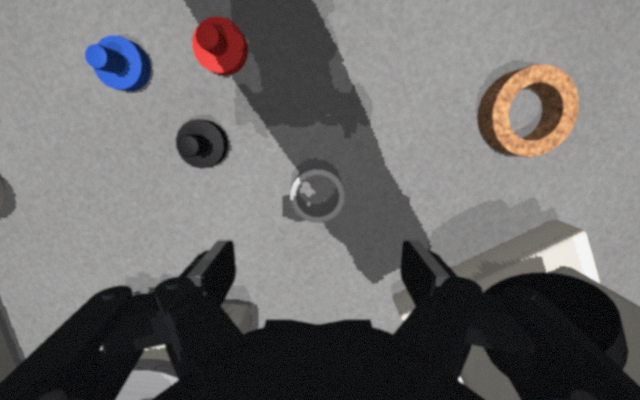

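```bash
python3 - <<'E'
from h import *
s=np.load('s7.npy',allow_pickle=True).item()
f=lambda u,v,z:np.round(onz('wrist',240+u/3.75,110+v/3.75,z,s)[:2],4)
print(f(190,321,.026),f(392,321,.026),f(291,222,.026),f(291,420,.026))
print('balance',[np.round(onz('wrist',*p,z,s),3) for p,z in [((395,297),0.0),((395,297),0.04),((585,228),.06),((430,255),0)]])
print('cap skirt',onz('wrist',202,143,.01,s))
E
```

```text
[0.4484 0.3122] [0.4481 0.3698] [0.4199 0.3409] [0.478  0.3411]
balance [array([0.589, 0.441, 0.   ]), array([0.562, 0.429, 0.04 ]), array([0.472, 0.609, 0.06 ]), array([0.529, 0.48 , 0.   ])]
cap skirt [0.39404371 0.21514356 0.01      ]
```

```bash
python3 -m pendant '[{"hand":0.085,"x":0.007,"y":-0.002,"z":-0.02,"rx":0.27,"ry":-0.8,"rz":0},{"hand":0.085,"x":0.007,"y":-0.002,"z":-0.05,"rx":0.27,"ry":-0.8,"rz":0},{"hand":0.085,"x":0.007,"y":-0.002,"z":-0.08,"rx":0.27,"ry":-0.8,"rz":0},{"hand":0.085,"x":0.007,"y":-0.002,"z":-0.11,"rx":0.27,"ry":-0.8,"rz":0},{"hand":0.085,"x":0.007,"y":-0.002,"z":-0.12,"rx":0.27,"ry":-0.8,"rz":0}]';python3 -m pendant '[{"hand":0.085,"x":0,"y":0,"z":-0.005,"rx":0,"ry":0,"rz":0},{"hand":0.085,"x":0,"y":0,"z":-0.005,"rx":0,"ry":0,"rz":0}]'
```

```text
clock: 15.43
eef_pos: [0.4481, 0.3373, 0.0687]
eef_rot: [[-0.0, 1.0, -0.004], [1.0, 0.0, -0.003], [-0.003, -0.004, -1.0]]
wrist_force: [-2.0, -1.2, -1.6]
finger_gap: 0.0849
clock: 15.6
eef_pos: [0.4473, 0.3358, 0.0621]
eef_rot: [[0.001, 1.0, -0.008], [1.0, -0.001, -0.006], [-0.006, -0.008, -1.0]]
wrist_force: [-0.9, -0.8, 0.0]
finger_gap: 0.085
```

```bash
python3 -m pendant '[{"hand":0.085,"x":0.002,"y":0.005,"z":-0.005,"rx":0.3,"ry":-0.45,"rz":0},{"hand":0.085,"x":0.002,"y":0.005,"z":-0.015,"rx":0.3,"ry":-0.45,"rz":0},{"hand":0.085,"x":0.002,"y":0.005,"z":-0.025,"rx":0.3,"ry":-0.45,"rz":0},{"hand":0.085,"x":0.002,"y":0.005,"z":-0.032,"rx":0.3,"ry":-0.45,"rz":0},{"hand":0.085,"x":0.002,"y":0.005,"z":-0.034,"rx":0.3,"ry":-0.45,"rz":0}]';python3 -m pendant '[{"hand":0.085,"x":0,"y":0,"z":-0.002,"rx":0,"ry":0,"rz":0},{"hand":0.085,"x":0,"y":0,"z":-0.002,"rx":0,"ry":0,"rz":0}]'
```

```text
clock: 16.02
eef_pos: [0.4483, 0.3403, 0.0265]
eef_rot: [[0.001, 1.0, -0.002], [1.0, -0.001, -0.002], [-0.002, -0.002, -1.0]]
wrist_force: [0.2, -0.7, -0.5]
finger_gap: 0.0849
clock: 16.18
eef_pos: [0.4477, 0.34, 0.0237]
eef_rot: [[0.001, 1.0, -0.003], [1.0, -0.001, -0.003], [-0.003, -0.003, -1.0]]
wrist_force: [-1.3, -0.6, -0.4]
finger_gap: 0.0852
```

```bash
python3 -m pendant '[{"hand":0.085,"x":0.001,"y":0.001,"z":-0.001,"rx":0.15,"ry":-0.2,"rz":0},{"hand":0.085,"x":0.001,"y":0.001,"z":-0.001,"rx":0.15,"ry":-0.2,"rz":0},{"hand":0.085,"x":0.001,"y":0.001,"z":-0.001,"rx":0.15,"ry":-0.2,"rz":0}]';python3 -m pendant '[{"hand":0.05,"x":0,"y":0,"z":0,"rx":0,"ry":0,"rz":0},{"hand":0.05,"x":0,"y":0,"z":0,"rx":0,"ry":0,"rz":0},{"hand":0.05,"x":0,"y":0,"z":0,"rx":0,"ry":0,"rz":0},{"hand":0.05,"x":0,"y":0,"z":0,"rx":0,"ry":0,"rz":0},{"hand":0.05,"x":0,"y":0,"z":0,"rx":0,"ry":0,"rz":0}]' 50
```

```text
clock: 16.43
eef_pos: [0.449, 0.3412, 0.023]
eef_rot: [[0.001, 1.0, 0.001], [1.0, -0.001, 0.0], [0.0, 0.001, -1.0]]
wrist_force: [-0.5, 0.1, 0.5]
finger_gap: 0.0848
clock: 16.85
eef_pos: [0.4497, 0.3416, 0.024]
eef_rot: [[0.001, 1.0, 0.002], [1.0, -0.001, 0.001], [0.001, 0.002, -1.0]]
wrist_force: [0.2, 0.3, 4.4]
finger_gap: 0.058
```

```bash
python3 -m pendant '[{"hand":0.05,"x":0,"y":0,"z":0.005,"rx":0,"ry":0,"rz":0},{"hand":0.05,"x":0,"y":0,"z":0.03,"rx":0,"ry":0,"rz":0},{"hand":0.05,"x":0,"y":0,"z":0.065,"rx":0,"ry":0,"rz":0},{"hand":0.05,"x":0,"y":0,"z":0.1,"rx":0,"ry":0,"rz":0},{"hand":0.05,"x":0,"y":-0.003,"z":0.135,"rx":0,"ry":0,"rz":0}]';python3 -m pendant '[{"hand":0.05,"x":0.002,"y":-0.005,"z":0.03,"rx":0,"ry":0,"rz":0},{"hand":0.05,"x":0.01,"y":-0.023,"z":0.06,"rx":0,"ry":0,"rz":0},{"hand":0.05,"x":0.022,"y":-0.052,"z":0.085,"rx":0,"ry":0,"rz":0},{"hand":0.05,"x":0.037,"y":-0.088,"z":0.1,"rx":0,"ry":0,"rz":0},{"hand":0.05,"x":0.052,"y":-0.124,"z":0.105,"rx":0,"ry":0,"rz":0}]'
```

```text
clock: 17.27
eef_pos: [0.4485, 0.3383, 0.1591]
eef_rot: [[0.0, 1.0, -0.0], [1.0, -0.0, 0.0], [0.0, -0.0, -1.0]]
wrist_force: [0.3, -0.2, -0.7]
finger_gap: 0.058
clock: 17.68
eef_pos: [0.5016, 0.2139, 0.2676]
eef_rot: [[-0.002, 1.0, 0.005], [1.0, 0.002, 0.002], [0.002, 0.005, -1.0]]
wrist_force: [0.4, 0.5, -2.5]
finger_gap: 0.0575
```

```bash
python3 -m pendant '[{"hand":0.05,"x":0.015,"y":-0.035,"z":0,"rx":-0.1,"ry":0.3,"rz":0},{"hand":0.05,"x":0.03,"y":-0.071,"z":0,"rx":-0.1,"ry":0.3,"rz":0},{"hand":0.05,"x":0.045,"y":-0.107,"z":0,"rx":-0.1,"ry":0.3,"rz":0},{"hand":0.05,"x":0.06,"y":-0.143,"z":0,"rx":-0.1,"ry":0.3,"rz":0},{"hand":0.05,"x":0.075,"y":-0.179,"z":0,"rx":-0.1,"ry":0.3,"rz":0}]';python3 -m pendant '[{"hand":0.05,"x":0.015,"y":-0.035,"z":0,"rx":0,"ry":0,"rz":0},{"hand":0.05,"x":0.03,"y":-0.071,"z":0,"rx":0,"ry":0,"rz":0},{"hand":0.05,"x":0.045,"y":-0.107,"z":0,"rx":0,"ry":0,"rz":0},{"hand":0.05,"x":0.06,"y":-0.143,"z":0,"rx":0,"ry":0,"rz":0},{"hand":0.05,"x":0.072,"y":-0.17,"z":0,"rx":0,"ry":0,"rz":0}]'
```

```text
clock: 18.1
eef_pos: [0.5765, 0.0331, 0.2669]
eef_rot: [[-0.002, 1.0, -0.002], [1.0, 0.002, 0.0], [0.0, -0.002, -1.0]]
wrist_force: [0.4, 0.1, -1.5]
finger_gap: 0.0576
clock: 18.52
eef_pos: [0.6486, -0.1401, 0.2653]
eef_rot: [[0.0, 1.0, -0.004], [1.0, -0.0, -0.0], [-0.0, -0.004, -1.0]]
wrist_force: [1.2, 0.5, -1.7]
finger_gap: 0.0579
```

```bash
python3 -m pendant '[{"hand":0.05,"x":0.01,"y":-0.02,"z":0,"rx":0,"ry":-0.25,"rz":0},{"hand":0.05,"x":0.017,"y":-0.032,"z":0,"rx":0,"ry":-0.25,"rz":0},{"hand":0.05,"x":0.018,"y":-0.0347,"z":0,"rx":0,"ry":-0.25,"rz":0},{"hand":0.05,"x":0.018,"y":-0.0347,"z":0,"rx":0,"ry":-0.25,"rz":0},{"hand":0.05,"x":0.018,"y":-0.0347,"z":0,"rx":0,"ry":-0.25,"rz":0}]'; python3 - <<'E'
from h import *
s=robot.observe(); print(s['eef_pos'],s['eef_rot'][:,2])
np.save('s8.npy',s,allow_pickle=True)
im=eyes.grab_frame('wrist')[:,:,::-1]; cv2.imwrite('pics/w8.png',im)
cv2.imwrite('pics/w8c.png',cv2.resize(im[100:340,220:420],None,fx=2.5,fy=2.5,interpolation=cv2.INTER_CUBIC))
E
```

```text
clock: 18.93
eef_pos: [0.6661, -0.174, 0.2646]
eef_rot: [[-0.0, 1.0, -0.002], [1.0, 0.0, 0.001], [0.001, -0.002, -1.0]]
wrist_force: [0.4, 0.5, -1.7]
finger_gap: 0.0576
[ 0.66611064 -0.17401746  0.26465   ] [-0.00176454  0.0012096  -0.99999771]
```

View pics/w8c.png

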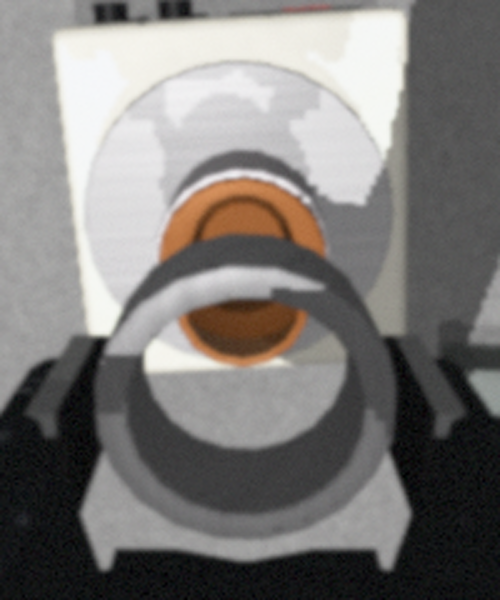

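```bash
python3 - <<'E'
from h import *
s=np.load('s8.npy',allow_pickle=True).item()
f=lambda u,v,z:np.round(onz('wrist',220+u/2.5,100+v/2.5,z,s)[:2],4)
z=s['eef_pos'][2]+.002
print('ring',f(94,400,z),f(396,400,z),f(246,267,z),f(246,538,z))
print('vessel rim',f(178,305,.204),f(309,305,.204),f(243,366,.204)-[.019,0])
print('collar',f(159,255,.16),f(328,255,.16),f(243,177,.16)+[.029,0])
E
```

```text
ring [ 0.6634 -0.204 ] [ 0.6634 -0.1458] [ 0.6367 -0.1747] [ 0.6946 -0.1747]
vessel rim [ 0.6666 -0.1935] [ 0.6666 -0.1568] [ 0.6661 -0.1753]
collar [ 0.6645 -0.2039] [ 0.6645 -0.1464] [ 0.6668 -0.1753]
```

```bash
python3 -m pendant '[{"hand":0.05,"x":0.0008,"y":-0.0006,"z":-0.01,"rx":-0.07,"ry":-0.1,"rz":0},{"hand":0.05,"x":0.0008,"y":-0.0006,"z":-0.02,"rx":-0.07,"ry":-0.1,"rz":0},{"hand":0.05,"x":0.0008,"y":-0.0006,"z":-0.028,"rx":-0.07,"ry":-0.1,"rz":0},{"hand":0.05,"x":0.0008,"y":-0.0006,"z":-0.03,"rx":-0.07,"ry":-0.1,"rz":0},{"hand":0.05,"x":0.0008,"y":-0.0006,"z":-0.03,"rx":-0.07,"ry":-0.1,"rz":0}]';python3 -m pendant '[{"hand":0.05,"x":0,"y":0,"z":0,"rx":0,"ry":0,"rz":0},{"hand":0.05,"x":0,"y":0,"z":0,"rx":0,"ry":0,"rz":0}]'
```

```text
clock: 19.4
eef_pos: [0.6663, -0.173, 0.2343]
eef_rot: [[-0.002, 1.0, -0.001], [1.0, 0.002, 0.0], [0.0, -0.001, -1.0]]
wrist_force: [-0.1, 0.9, -1.3]
finger_gap: 0.0582
clock: 19.57
eef_pos: [0.6663, -0.1725, 0.2351]
eef_rot: [[-0.003, 1.0, -0.001], [1.0, 0.003, 0.0], [0.0, -0.001, -1.0]]
wrist_force: [0.3, 0.1, -2.2]
finger_gap: 0.0582
```

```bash
python3 -m pendant '[{"hand":0.05,"x":0.0007,"y":-0.0022,"z":-0.001,"rx":0,"ry":0,"rz":0},{"hand":0.05,"x":0.0007,"y":-0.0022,"z":-0.003,"rx":0,"ry":0,"rz":0},{"hand":0.05,"x":0.0007,"y":-0.0022,"z":-0.004,"rx":0,"ry":0,"rz":0},{"hand":0.05,"x":0.0007,"y":-0.0022,"z":-0.004,"rx":0,"ry":0,"rz":0}]'
```

```text
clock: 19.9
eef_pos: [0.667, -0.1749, 0.2308]
eef_rot: [[-0.002, 1.0, -0.001], [1.0, 0.002, 0.001], [0.001, -0.001, -1.0]]
wrist_force: [-0.5, -0.4, -1.5]
finger_gap: 0.0581
```

```bash
python3 -m pendant '[{"hand":0.05,"x":0,"y":0,"z":-0.003,"rx":0,"ry":0,"rz":0},{"hand":0.05,"x":0,"y":0,"z":-0.006,"rx":0,"ry":0,"rz":0},{"hand":0.05,"x":0,"y":0,"z":-0.01,"rx":0,"ry":0,"rz":0},{"hand":0.05,"x":0,"y":0,"z":-0.012,"rx":0,"ry":0,"rz":0},{"hand":0.05,"x":0,"y":0,"z":-0.012,"rx":0,"ry":0,"rz":0}]'
```

```text
clock: 20.32
eef_pos: [0.6665, -0.1747, 0.2174]
eef_rot: [[-0.002, 1.0, -0.003], [1.0, 0.002, 0.001], [0.001, -0.003, -1.0]]
wrist_force: [-0.0, -0.2, -2.0]
finger_gap: 0.0579
```

```bash
python3 -m pendant '[{"hand":0.05,"x":0.0005,"y":0,"z":-0.005,"rx":0,"ry":-0.15,"rz":0},{"hand":0.05,"x":0.0005,"y":0,"z":-0.011,"rx":0,"ry":-0.15,"rz":0},{"hand":0.05,"x":0.0005,"y":0,"z":-0.018,"rx":0,"ry":-0.15,"rz":0},{"hand":0.05,"x":0.0005,"y":0,"z":-0.024,"rx":0,"ry":-0.15,"rz":0},{"hand":0.05,"x":0.0005,"y":0,"z":-0.027,"rx":0,"ry":-0.15,"rz":0}]';python3 -m pendant '[{"hand":0.05,"x":0,"y":0,"z":-0.001,"rx":0,"ry":0,"rz":0},{"hand":0.05,"x":0,"y":0,"z":-0.001,"rx":0,"ry":0,"rz":0}]'
```

```text
clock: 20.73
eef_pos: [0.6664, -0.1744, 0.1885]
eef_rot: [[-0.002, 1.0, -0.002], [1.0, 0.002, 0.002], [0.002, -0.002, -1.0]]
wrist_force: [-0.0, 0.2, -2.1]
finger_gap: 0.0578
clock: 20.9
eef_pos: [0.6659, -0.1743, 0.1863]
eef_rot: [[-0.002, 1.0, -0.004], [1.0, 0.002, 0.003], [0.003, -0.004, -1.0]]
wrist_force: [0.5, -0.0, -1.6]
finger_gap: 0.0579
```

```bash
python3 -m pendant '[{"hand":0.05,"x":0.001,"y":-0.0005,"z":-0.001,"rx":-0.15,"ry":-0.2,"rz":0},{"hand":0.05,"x":0.001,"y":-0.0005,"z":-0.002,"rx":-0.15,"ry":-0.2,"rz":0},{"hand":0.05,"x":0.001,"y":-0.0005,"z":-0.003,"rx":-0.15,"ry":-0.2,"rz":0},{"hand":0.05,"x":0.001,"y":-0.0005,"z":-0.003,"rx":-0.15,"ry":-0.2,"rz":0}]'
```

```text
clock: 21.23
eef_pos: [0.6671, -0.1748, 0.1841]
eef_rot: [[-0.002, 1.0, 0.0], [1.0, 0.002, -0.0], [-0.0, 0.0, -1.0]]
wrist_force: [-1.4, 0.3, -0.3]
finger_gap: 0.0576
```

```bash
python3 -m pendant '[{"hand":0.05,"x":0,"y":0,"z":-0.0005,"rx":0,"ry":0,"rz":0},{"hand":0.065,"x":0,"y":0,"z":-0.0005,"rx":0,"ry":0,"rz":0},{"hand":0.085,"x":0,"y":0,"z":0,"rx":0,"ry":0,"rz":0},{"hand":0.085,"x":0,"y":0,"z":0,"rx":0,"ry":0,"rz":0},{"hand":0.085,"x":0,"y":0,"z":0,"rx":0,"ry":0,"rz":0}]';python3 -m pendant '[{"hand":0.085,"x":0,"y":0,"z":0.01,"rx":0,"ry":0,"rz":0},{"hand":0.085,"x":0,"y":0,"z":0.03,"rx":0,"ry":0,"rz":0},{"hand":0.085,"x":0,"y":0,"z":0.06,"rx":0,"ry":0,"rz":0},{"hand":0.085,"x":0,"y":0,"z":0.08,"rx":0,"ry":0,"rz":0},{"hand":0.085,"x":0,"y":0,"z":0.085,"rx":0,"ry":0,"rz":0}]'; python3 - <<'E'
from h import *
s=robot.observe(); print(s['eef_pos'],s['eef_rot'][:,2])
np.save('s9.npy',s,allow_pickle=True)
im=eyes.grab_frame('wrist')[:,:,::-1]
cv2.imwrite('pics/w9c.png',cv2.resize(im[100:260,240:400],None,fx=3.75,fy=3.75,interpolation=cv2.INTER_CUBIC))
im=eyes.grab_frame('scene')[:,:,::-1]
cv2.imwrite('pics/s9c.png',cv2.resize(im[220:340,190:350],None,fx=4,fy=4,interpolation=cv2.INTER_CUBIC))
E
```

```text
clock: 21.65
eef_pos: [0.6672, -0.1749, 0.1845]
eef_rot: [[-0.002, 1.0, 0.001], [1.0, 0.002, -0.0], [-0.0, 0.001, -1.0]]
wrist_force: [0.8, -0.1, 1.4]
finger_gap: 0.0849
clock: 22.07
eef_pos: [0.6686, -0.1754, 0.2757]
eef_rot: [[-0.002, 1.0, 0.009], [1.0, 0.002, -0.004], [-0.004, 0.009, -1.0]]
wrist_force: [0.6, -0.2, 1.1]
finger_gap: 0.0851
[ 0.66857749 -0.17541904  0.27569103] [ 0.00927171 -0.00357693 -0.99995062]
```

View pics/w9c.png

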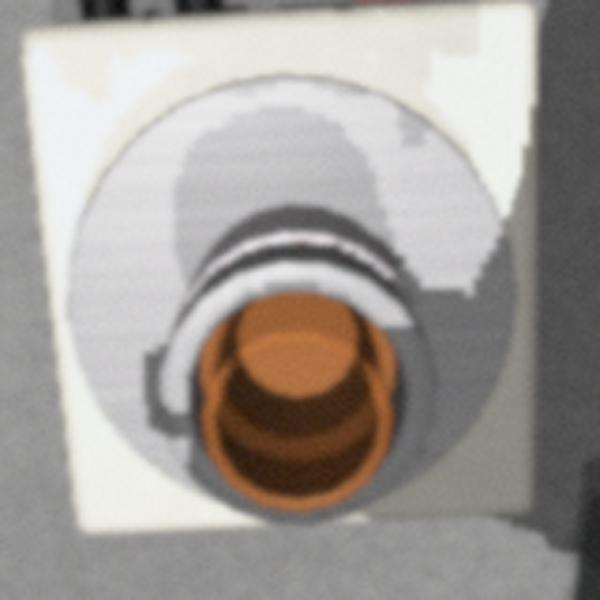

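View pics/s9c.png

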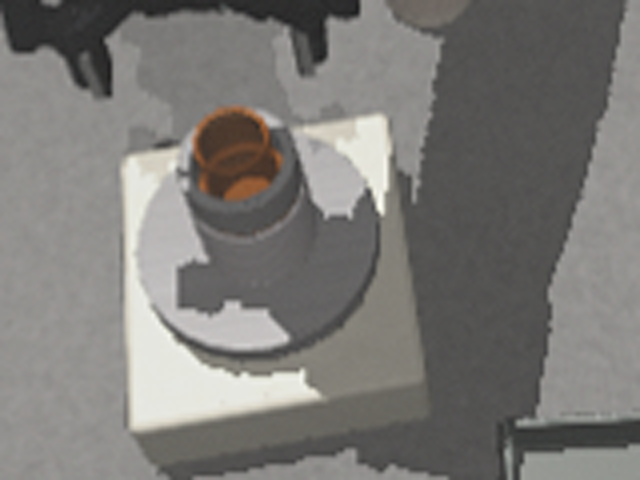

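```bash
python3 - <<'E'
from h import *
s=np.load('s9.npy',allow_pickle=True).item()
f=lambda u,v,z:np.round(onz('wrist',240+u/3.75,100+v/3.75,z,s)[:2],4)
print('vessel',f(203,410,.204),f(393,410,.204),f(298,512,.204)-[.019,0])
print('ring',f(160,390,.186),f(438,390,.186),f(299,262,.186)+[.03,0],f(299,522,.186)-[.03,0])
print('at z .2 lower: check cap', .3945,.2155)
E
```

```text
vessel [ 0.6641 -0.194 ] [ 0.6639 -0.1569] [ 0.6665 -0.1753]
ring [ 0.6655 -0.2046] [ 0.6653 -0.1457] [ 0.668  -0.1753] [ 0.6657 -0.175 ]
at z .2 lower: check cap 0.3945 0.2155
```

The ring is flat on the collar and concentric within 1 mm. Next, the black cap.

```bash
python3 -m pendant '[{"hand":0.085,"x":-0.015,"y":0.021,"z":0.005,"rx":0.2,"ry":0.5,"rz":0},{"hand":0.085,"x":-0.037,"y":0.053,"z":0.005,"rx":0.2,"ry":0.5,"rz":0},{"hand":0.085,"x":-0.06,"y":0.086,"z":0.005,"rx":0.2,"ry":0.5,"rz":0},{"hand":0.085,"x":-0.083,"y":0.118,"z":0.005,"rx":0.2,"ry":0.5,"rz":0},{"hand":0.085,"x":-0.106,"y":0.151,"z":0.005,"rx":0.2,"ry":0.5,"rz":0}]';python3 -m pendant '[{"hand":0.085,"x":-0.023,"y":0.033,"z":0,"rx":0,"ry":-0.2,"rz":0},{"hand":0.085,"x":-0.046,"y":0.066,"z":0,"rx":0,"ry":-0.2,"rz":0},{"hand":0.085,"x":-0.069,"y":0.099,"z":-0.01,"rx":0,"ry":-0.2,"rz":0},{"hand":0.085,"x":-0.092,"y":0.132,"z":-0.02,"rx":0,"ry":-0.2,"rz":0},{"hand":0.085,"x":-0.115,"y":0.164,"z":-0.03,"rx":0,"ry":-0.2,"rz":0}]'
```

```text
clock: 22.58
eef_pos: [0.5602, -0.0231, 0.2744]
eef_rot: [[-0.002, 1.0, -0.007], [1.0, 0.002, 0.002], [0.002, -0.007, -1.0]]
wrist_force: [0.9, 1.0, 0.5]
finger_gap: 0.0849
clock: 23.0
eef_pos: [0.4429, 0.1421, 0.242]
eef_rot: [[-0.001, 1.0, -0.006], [1.0, 0.001, 0.002], [0.002, -0.006, -1.0]]
wrist_force: [-0.1, 0.5, -0.3]
finger_gap: 0.0854
```

```bash
python3 -m pendant '[{"hand":0.085,"x":-0.02,"y":0.03,"z":-0.02,"rx":-0.1,"ry":-0.4,"rz":0},{"hand":0.085,"x":-0.038,"y":0.058,"z":-0.04,"rx":-0.1,"ry":-0.4,"rz":0},{"hand":0.085,"x":-0.048,"y":0.073,"z":-0.06,"rx":-0.1,"ry":-0.4,"rz":0},{"hand":0.085,"x":-0.048,"y":0.073,"z":-0.06,"rx":-0.1,"ry":-0.4,"rz":0},{"hand":0.085,"x":-0.048,"y":0.073,"z":-0.06,"rx":-0.1,"ry":-0.4,"rz":0}]'; python3 - <<'E'
from h import *
s=robot.observe(); print(s['eef_pos'],s['eef_rot'][:,2])
np.save('s10.npy',s,allow_pickle=True)
im=eyes.grab_frame('wrist')[:,:,::-1]; cv2.imwrite('pics/w10.png',im)
cv2.imwrite('pics/w10c.png',cv2.resize(im[110:270,240:400],None,fx=3.75,fy=3.75,interpolation=cv2.INTER_CUBIC))
E
```

```text
clock: 23.42
eef_pos: [0.3924, 0.2149, 0.1788]
eef_rot: [[-0.004, 1.0, -0.004], [1.0, 0.004, -0.002], [-0.002, -0.004, -1.0]]
wrist_force: [-0.0, -0.2, 0.5]
finger_gap: 0.0847
[0.39239951 0.21491995 0.17884891] [-0.00422849 -0.00244381 -0.99998807]
```

View pics/w10.png

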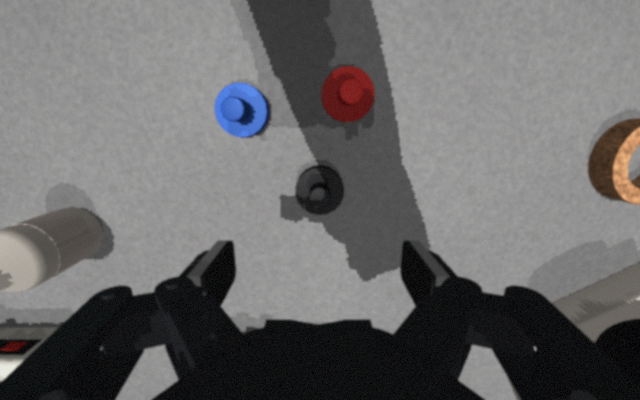

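View pics/w10c.png

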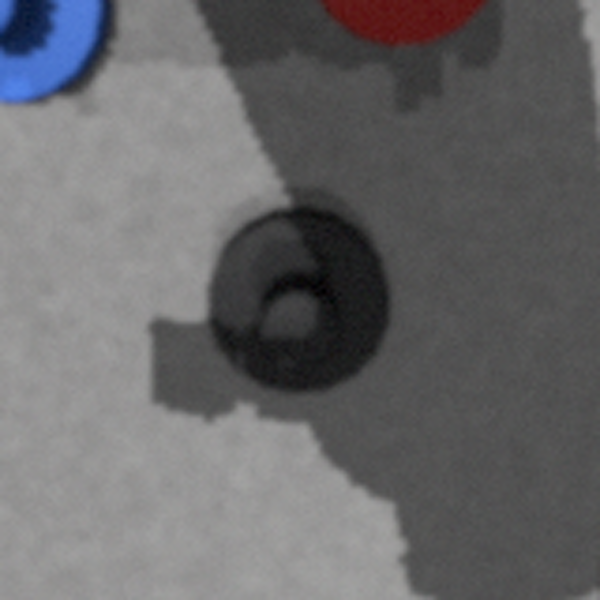

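The black cap is centred at (319,189). The blue (242,108) and red (348,93) look-alikes are clear of the fingers.

```bash
python3 - <<'E'
from h import *
s=np.load('s10.npy',allow_pickle=True).item()
f=lambda u,v,z:np.round(onz('wrist',240+u/3.75,110+v/3.75,z,s)[:2],4)
print('disc',f(208,300,.018),f(390,300,.018),f(299,207,.018),f(299,393,.018)); print('knob',f(296,316,.046))
E
```

```text
disc [0.3933 0.1903] [0.3931 0.241 ] [0.3671 0.2155] [0.4204 0.2158]
knob [0.3908 0.2147]
```

```bash
python3 -m pendant '[{"hand":0.085,"x":0.001,"y":0.0007,"z":-0.02,"rx":0.15,"ry":-0.25,"rz":0},{"hand":0.085,"x":0.001,"y":0.0007,"z":-0.05,"rx":0.15,"ry":-0.25,"rz":0},{"hand":0.085,"x":0.001,"y":0.0007,"z":-0.08,"rx":0.15,"ry":-0.25,"rz":0},{"hand":0.085,"x":0.001,"y":0.0007,"z":-0.098,"rx":0.15,"ry":-0.25,"rz":0},{"hand":0.085,"x":0.001,"y":0.0007,"z":-0.1,"rx":0.15,"ry":-0.25,"rz":0}]';python3 -m pendant '[{"hand":0.085,"x":0,"y":0,"z":-0.005,"rx":0,"ry":0,"rz":0},{"hand":0.085,"x":0,"y":0,"z":-0.005,"rx":0,"ry":0,"rz":0}]'
```

```text
clock: 23.88
eef_pos: [0.3937, 0.2133, 0.0772]
eef_rot: [[0.001, 1.0, -0.002], [1.0, -0.001, -0.001], [-0.001, -0.002, -1.0]]
wrist_force: [-1.1, -0.3, -0.0]
finger_gap: 0.0851
clock: 24.05
eef_pos: [0.3945, 0.2124, 0.0725]
eef_rot: [[0.002, 1.0, -0.002], [1.0, -0.002, -0.002], [-0.002, -0.002, -1.0]]
wrist_force: [-0.5, -0.7, -0.5]
finger_gap: 0.0847
```

```bash
python3 -m pendant '[{"hand":0.07,"x":-0.0007,"y":0.003,"z":-0.008,"rx":0.1,"ry":-0.1,"rz":0},{"hand":0.06,"x":-0.0007,"y":0.003,"z":-0.018,"rx":0.1,"ry":-0.1,"rz":0},{"hand":0.05,"x":-0.0007,"y":0.003,"z":-0.027,"rx":0.1,"ry":-0.1,"rz":0},{"hand":0.05,"x":-0.0007,"y":0.003,"z":-0.031,"rx":0.1,"ry":-0.1,"rz":0},{"hand":0.05,"x":-0.0007,"y":0.003,"z":-0.031,"rx":0.1,"ry":-0.1,"rz":0}]';python3 -m pendant '[{"hand":0.05,"x":0,"y":0,"z":0,"rx":0,"ry":0,"rz":0},{"hand":0.05,"x":0,"y":0,"z":0,"rx":0,"ry":0,"rz":0}]'
```

```text
clock: 24.47
eef_pos: [0.3926, 0.2151, 0.0399]
eef_rot: [[0.002, 1.0, -0.003], [1.0, -0.002, -0.001], [-0.001, -0.003, -1.0]]
wrist_force: [-0.1, 0.4, -0.9]
finger_gap: 0.0502
clock: 24.63
eef_pos: [0.3924, 0.2151, 0.0398]
eef_rot: [[0.002, 1.0, -0.003], [1.0, -0.002, -0.001], [-0.001, -0.003, -1.0]]
wrist_force: [-0.2, -0.3, 0.2]
finger_gap: 0.0502
```

```bash
python3 -m pendant '[{"hand":0.05,"x":0.0012,"y":0.0005,"z":0.0005,"rx":0.05,"ry":-0.15,"rz":0},{"hand":0.05,"x":0.0012,"y":0.0005,"z":0.0005,"rx":0.05,"ry":-0.15,"rz":0},{"hand":0.03,"x":0.0012,"y":0.0005,"z":0.0005,"rx":0.05,"ry":-0.15,"rz":0},{"hand":0.012,"x":0.0012,"y":0.0005,"z":0.0005,"rx":0.05,"ry":-0.15,"rz":0},{"hand":0.012,"x":0.0012,"y":0.0005,"z":0.0005,"rx":0.05,"ry":-0.15,"rz":0}]' 35;python3 -m pendant '[{"hand":0.012,"x":0,"y":0,"z":0,"rx":0,"ry":0,"rz":0},{"hand":0.012,"x":0,"y":0,"z":0,"rx":0,"ry":0,"rz":0},{"hand":0.012,"x":0,"y":0,"z":0,"rx":0,"ry":0,"rz":0}]'
```

```text
clock: 25.05
eef_pos: [0.3939, 0.2157, 0.0408]
eef_rot: [[0.002, 1.0, -0.0], [1.0, -0.002, -0.0], [-0.0, -0.0, -1.0]]
wrist_force: [-0.5, -0.3, 0.1]
finger_gap: 0.0207
clock: 25.3
eef_pos: [0.3939, 0.2157, 0.0408]
eef_rot: [[0.002, 1.0, 0.0], [1.0, -0.002, -0.0], [-0.0, 0.0, -1.0]]
wrist_force: [-0.2, 0.4, 0.3]
finger_gap: 0.0204
```

```bash
python3 -m pendant '[{"hand":0.012,"x":0,"y":0,"z":0.005,"rx":0,"ry":0,"rz":0},{"hand":0.012,"x":0,"y":0,"z":0.03,"rx":0,"ry":0,"rz":0},{"hand":0.012,"x":0,"y":0,"z":0.065,"rx":0,"ry":0,"rz":0},{"hand":0.012,"x":0,"y":0,"z":0.1,"rx":0,"ry":0,"rz":0},{"hand":0.012,"x":0,"y":0,"z":0.135,"rx":0,"ry":0,"rz":0}]';python3 -m pendant '[{"hand":0.012,"x":0.003,"y":-0.004,"z":0.03,"rx":0,"ry":0,"rz":0},{"hand":0.012,"x":0.012,"y":-0.017,"z":0.06,"rx":0,"ry":0,"rz":0},{"hand":0.012,"x":0.028,"y":-0.04,"z":0.09,"rx":0,"ry":0,"rz":0},{"hand":0.012,"x":0.048,"y":-0.069,"z":0.11,"rx":0,"ry":0,"rz":0},{"hand":0.012,"x":0.07,"y":-0.1,"z":0.115,"rx":0,"ry":0,"rz":0}]'
```

```text
clock: 25.72
eef_pos: [0.3933, 0.2155, 0.177]
eef_rot: [[0.002, 1.0, -0.001], [1.0, -0.002, -0.0], [-0.0, -0.001, -1.0]]
wrist_force: [1.3, -0.3, -0.1]
finger_gap: 0.0206
clock: 26.13
eef_pos: [0.465, 0.1152, 0.2975]
eef_rot: [[-0.0, 1.0, 0.007], [1.0, 0.0, 0.001], [0.001, 0.007, -1.0]]
wrist_force: [0.8, 0.8, -0.5]
finger_gap: 0.0205
```

```bash
python3 -m pendant '[{"hand":0.012,"x":0.022,"y":-0.032,"z":0,"rx":0,"ry":0.4,"rz":0},{"hand":0.012,"x":0.045,"y":-0.065,"z":0,"rx":0,"ry":0.4,"rz":0},{"hand":0.012,"x":0.068,"y":-0.098,"z":0,"rx":0,"ry":0.4,"rz":0},{"hand":0.012,"x":0.09,"y":-0.13,"z":0,"rx":0,"ry":0.4,"rz":0},{"hand":0.012,"x":0.112,"y":-0.161,"z":0,"rx":0,"ry":0.4,"rz":0}]';python3 -m pendant '[{"hand":0.012,"x":0.02,"y":-0.029,"z":0,"rx":0,"ry":0,"rz":0},{"hand":0.012,"x":0.043,"y":-0.062,"z":0,"rx":0,"ry":0,"rz":0},{"hand":0.012,"x":0.064,"y":-0.092,"z":0,"rx":0,"ry":0,"rz":0},{"hand":0.012,"x":0.08,"y":-0.115,"z":0,"rx":0,"ry":0,"rz":0},{"hand":0.012,"x":0.088,"y":-0.127,"z":0,"rx":0,"ry":0,"rz":0}]'
```

```text
clock: 26.55
eef_pos: [0.5777, -0.0478, 0.2976]
eef_rot: [[0.0, 1.0, 0.0], [1.0, -0.0, 0.001], [0.001, 0.0, -1.0]]
wrist_force: [1.0, -0.3, -0.7]
finger_gap: 0.0207
clock: 26.97
eef_pos: [0.6666, -0.1784, 0.2956]
eef_rot: [[0.003, 1.0, -0.001], [1.0, -0.003, 0.0], [0.0, -0.001, -1.0]]
wrist_force: [-0.5, 0.4, -1.1]
finger_gap: 0.0206
```

```bash
python3 -m pendant '[{"hand":0.012,"x":0.0004,"y":0.0035,"z":-0.005,"rx":0,"ry":0,"rz":0},{"hand":0.012,"x":0.0004,"y":0.0035,"z":-0.012,"rx":0,"ry":0,"rz":0},{"hand":0.012,"x":0.0004,"y":0.0035,"z":-0.018,"rx":0,"ry":0,"rz":0},{"hand":0.012,"x":0.0004,"y":0.0035,"z":-0.02,"rx":0,"ry":0,"rz":0},{"hand":0.012,"x":0.0004,"y":0.0035,"z":-0.02,"rx":0,"ry":0,"rz":0}]'; python3 - <<'E'
from h import *
s=robot.observe(); print(s['eef_pos'],s['eef_rot'][:,2])
np.save('s11.npy',s,allow_pickle=True)
im=eyes.grab_frame('wrist')[:,:,::-1]; cv2.imwrite('pics/w11.png',im)
cv2.imwrite('pics/w11c.png',cv2.resize(im[100:340,220:420],None,fx=2.5,fy=2.5,interpolation=cv2.INTER_CUBIC))
E
```

```text
clock: 27.38
eef_pos: [0.6663, -0.1738, 0.2747]
eef_rot: [[0.002, 1.0, -0.003], [1.0, -0.002, 0.001], [0.001, -0.003, -1.0]]
wrist_force: [-0.4, -0.5, -0.4]
finger_gap: 0.0207
[ 0.66631037 -0.17375757  0.27474895] [-0.00309642  0.00127105 -0.9999944 ]
```

View pics/w11c.png

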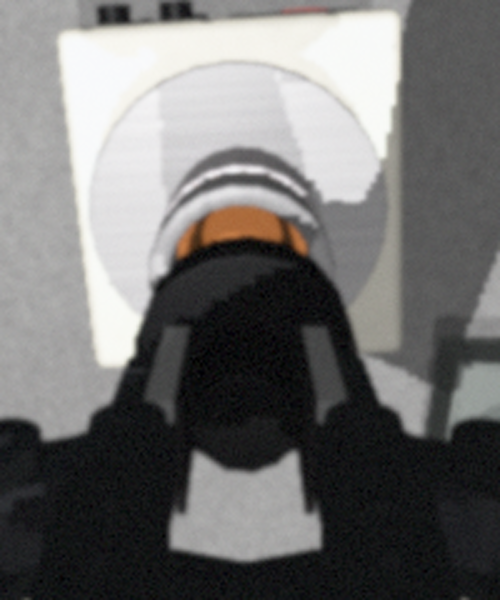

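```bash
python3 - <<'E'
from h import *
s=np.load('s11.npy',allow_pickle=True).item()
f=lambda u,v,z:np.round(onz('wrist',220+u/2.5,100+v/2.5,z,s)[:2],4)
z=s['eef_pos'][2]
for v in (238,242,250): print('cap c from near edge',f(243,v,z-.0228)+[.026,0], f(243,v,z-.0408)+[.026,0])
print('knob top far',f(246,469,z+.0052)-[.011,0])
print('ring',f(150,275,.186),f(335,275,.186),f(243,184,.186)+[.03,0])
E
```

```text
cap c from near edge [ 0.6638 -0.175 ] [ 0.6683 -0.175 ]
cap c from near edge [ 0.6647 -0.175 ] [ 0.6693 -0.175 ]
cap c from near edge [ 0.6665 -0.175 ] [ 0.6714 -0.175 ]
knob top far [ 0.6656 -0.1745]
ring [ 0.6666 -0.2047] [ 0.6668 -0.1457] [ 0.6674 -0.175 ]
```

```bash
python3 -m pendant '[{"hand":0.012,"x":0.0007,"y":-0.0012,"z":-0.006,"rx":-0.07,"ry":-0.2,"rz":0},{"hand":0.012,"x":0.0007,"y":-0.0012,"z":-0.014,"rx":-0.07,"ry":-0.2,"rz":0},{"hand":0.012,"x":0.0007,"y":-0.0012,"z":-0.022,"rx":-0.07,"ry":-0.2,"rz":0},{"hand":0.012,"x":0.0007,"y":-0.0012,"z":-0.024,"rx":-0.07,"ry":-0.2,"rz":0},{"hand":0.012,"x":0.0007,"y":-0.0012,"z":-0.024,"rx":-0.07,"ry":-0.2,"rz":0}]';python3 -m pendant '[{"hand":0.012,"x":0,"y":0,"z":0,"rx":0,"ry":0,"rz":0},{"hand":0.012,"x":0,"y":0,"z":0,"rx":0,"ry":0,"rz":0}]'
```

```text
clock: 27.85
eef_pos: [0.6666, -0.1747, 0.2503]
eef_rot: [[0.002, 1.0, -0.001], [1.0, -0.002, 0.0], [0.0, -0.001, -1.0]]
wrist_force: [-0.7, 0.7, -0.8]
finger_gap: 0.0209
clock: 28.02
eef_pos: [0.6666, -0.1747, 0.2506]
eef_rot: [[0.002, 1.0, -0.0], [1.0, -0.002, 0.0], [0.0, -0.0, -1.0]]
wrist_force: [0.0, -0.3, -0.4]
finger_gap: 0.0208
```

```bash
python3 -m pendant '[{"hand":0.012,"x":0.0004,"y":-0.0003,"z":-0.002,"rx":0,"ry":0,"rz":0},{"hand":0.012,"x":0.0004,"y":-0.0003,"z":-0.004,"rx":0,"ry":0,"rz":0},{"hand":0.012,"x":0.0004,"y":-0.0003,"z":-0.006,"rx":0,"ry":0,"rz":0},{"hand":0.012,"x":0.0004,"y":-0.0003,"z":-0.009,"rx":0,"ry":0,"rz":0},{"hand":0.012,"x":0.0004,"y":-0.0003,"z":-0.009,"rx":0,"ry":0,"rz":0}]'
```

```text
clock: 28.43
eef_pos: [0.6668, -0.1749, 0.2406]
eef_rot: [[0.002, 1.0, -0.001], [1.0, -0.002, 0.001], [0.001, -0.001, -1.0]]
wrist_force: [-0.6, 0.6, -0.4]
finger_gap: 0.0209
```

```bash
python3 -m pendant '[{"hand":0.012,"x":0.0002,"y":0,"z":-0.002,"rx":0,"ry":0,"rz":0},{"hand":0.012,"x":0.0002,"y":0,"z":-0.004,"rx":0,"ry":0,"rz":0},{"hand":0.012,"x":0.0002,"y":0,"z":-0.006,"rx":0,"ry":0,"rz":0},{"hand":0.012,"x":0.0002,"y":0,"z":-0.006,"rx":0,"ry":0,"rz":0}]';python3 -m pendant '[{"hand":0.012,"x":0,"y":0,"z":-0.001,"rx":0,"ry":0,"rz":0},{"hand":0.012,"x":0,"y":0,"z":-0.002,"rx":0,"ry":0,"rz":0},{"hand":0.012,"x":0,"y":0,"z":-0.002,"rx":0,"ry":0,"rz":0}]'
```

```text
clock: 28.77
eef_pos: [0.6667, -0.1748, 0.2338]
eef_rot: [[0.002, 1.0, -0.002], [1.0, -0.002, 0.001], [0.001, -0.003, -1.0]]
wrist_force: [0.1, -0.6, 0.2]
finger_gap: 0.0209
clock: 29.02
eef_pos: [0.6668, -0.1748, 0.2328]
eef_rot: [[0.002, 1.0, -0.001], [1.0, -0.002, 0.001], [0.001, -0.001, -1.0]]
wrist_force: [-0.3, 0.2, 2.6]
finger_gap: 0.0209
```

Contact at z = 0.2328, exactly the expected seat. I'll release, rise and check.

```bash
python3 -m pendant '[{"hand":0.03,"x":0,"y":0,"z":0,"rx":0,"ry":0,"rz":0},{"hand":0.05,"x":0,"y":0,"z":0.001,"rx":0,"ry":0,"rz":0},{"hand":0.06,"x":0,"y":0,"z":0.001,"rx":0,"ry":0,"rz":0},{"hand":0.06,"x":0,"y":0,"z":0.001,"rx":0,"ry":0,"rz":0},{"hand":0.06,"x":0,"y":0,"z":0.001,"rx":0,"ry":0,"rz":0}]';python3 -m pendant '[{"hand":0.06,"x":0,"y":0,"z":0.01,"rx":0,"ry":0,"rz":0},{"hand":0.06,"x":0,"y":0,"z":0.03,"rx":0,"ry":0,"rz":0},{"hand":0.06,"x":0,"y":0,"z":0.055,"rx":0,"ry":0,"rz":0},{"hand":0.06,"x":0,"y":0,"z":0.075,"rx":0,"ry":0,"rz":0},{"hand":0.06,"x":-0.02,"y":0,"z":0.08,"rx":0,"ry":0,"rz":0}]';python3 -m pendant '[{"hand":0.06,"x":-0.035,"y":0,"z":0,"rx":0,"ry":0,"rz":0},{"hand":0.06,"x":-0.07,"y":0,"z":0,"rx":0,"ry":0,"rz":0},{"hand":0.06,"x":-0.09,"y":0,"z":0,"rx":0,"ry":0,"rz":0},{"hand":0.06,"x":-0.1,"y":0,"z":0,"rx":0,"ry":0,"rz":0},{"hand":0.06,"x":-0.1,"y":0,"z":0,"rx":0,"ry":0,"rz":0}]'; python3 - <<'E'
from h import *
s=robot.observe(); print(s['eef_pos'],s['wrist_force'])
im=eyes.grab_frame('wrist')[:,:,::-1]; cv2.imwrite('pics/w12.png',im)
im=eyes.grab_frame('scene')[:,:,::-1]; cv2.imwrite('pics/s12.png',im)
cv2.imwrite('pics/s12c.png',cv2.resize(im[200:340,190:350],None,fx=4,fy=4,interpolation=cv2.INTER_CUBIC))
im=eyes.grab_frame('top')[:,:,::-1]; cv2.imwrite('pics/t12.png',im)
E
```

```text
clock: 29.43
eef_pos: [0.6668, -0.1748, 0.2335]
eef_rot: [[0.002, 1.0, -0.002], [1.0, -0.002, 0.001], [0.001, -0.002, -1.0]]
wrist_force: [0.4, 0.1, 0.5]
finger_gap: 0.0601
clock: 29.85
eef_pos: [0.6512, -0.1757, 0.3143]
eef_rot: [[0.001, 1.0, 0.004], [1.0, -0.001, -0.001], [-0.001, 0.004, -1.0]]
wrist_force: [1.0, -0.6, -0.7]
finger_gap: 0.0603
clock: 30.27
eef_pos: [0.5492, -0.1757, 0.3155]
eef_rot: [[0.002, 1.0, 0.004], [1.0, -0.002, -0.001], [-0.001, 0.004, -1.0]]
wrist_force: [0.9, -0.5, -0.3]
finger_gap: 0.0599
[ 0.54924394 -0.17571612  0.31551847] [ 0.90260379 -0.54186664 -0.2895349 ]
```

View pics/s12c.png

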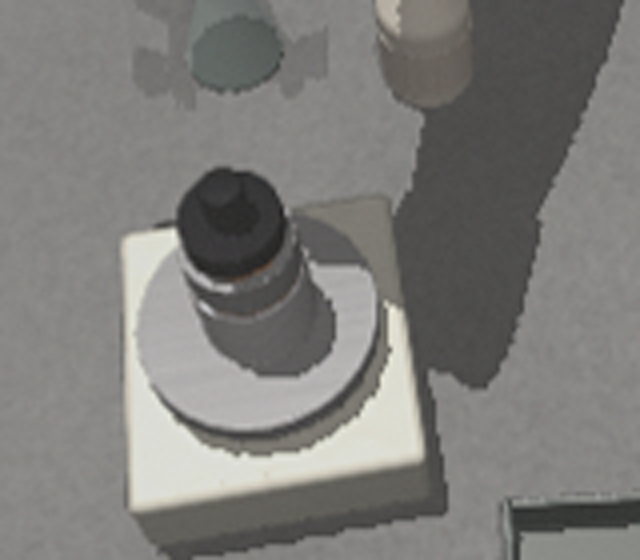

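View pics/w12.png

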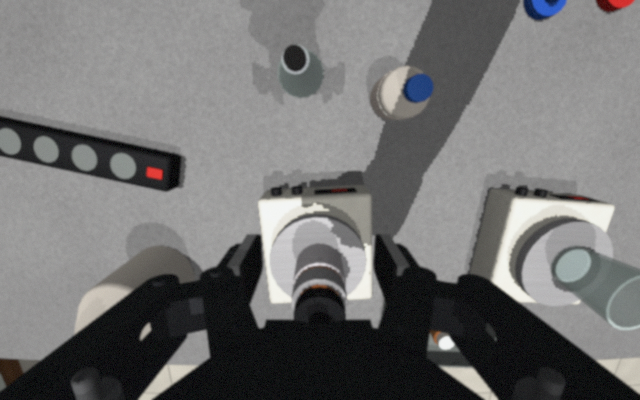

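View pics/t12.png

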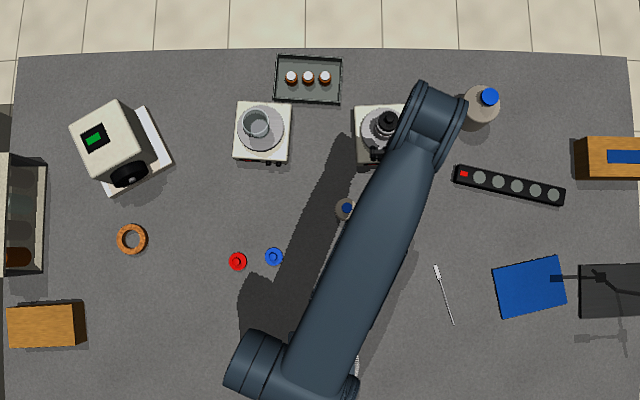

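```bash
python3 - <<'E'
from h import *
print('knob top predicted',proj('scene',np.array([.667,-.175,.238])),'seen',(190+225/4,200+185/4))
print('disc predicted',proj('scene',np.array([.667,-.175,.210])))
L,R=onz('scene',190+176/4,256,.21),onz('scene',190+290/4,256,.21);print((L+R)/2,np.linalg.norm(R-L))
print('beaker',onz('top',256,123,.19))
print(robot.observe()['joint_vel'])
E
```

```text
knob top predicted (np.float64(243.00246758575497), np.float64(245.3130765555465)) seen (246.25, 246.25)
disc predicted (np.float64(245.42306499643422), np.float64(252.77083315833696))
[ 0.67490541 -0.16962854  0.21      ] 0.055332548210311666
beaker [0.66511604 0.17023918 0.19      ]
[ 0.28096821  1.25685276  0.67319101  0.09662965 -0.04167564 -0.00559986]
```

```bash
python3 - <<'E'
from h import *
print('vessel rim predicted',proj('scene',np.array([.667,-.175,.204])),'seen in s9c',(190+232/4,220+141/4))
im=cv2.imread('pics/s12.png'); cv2.imwrite('pics/s12d.png',cv2.resize(im[232:302,215:285],None,fx=8,fy=8,interpolation=cv2.INTER_CUBIC))
E
```

```text
vessel rim predicted (np.float64(245.9231979620855), np.float64(254.3112932121196)) seen in s9c (248.0, 255.25)
```

View pics/s12d.png

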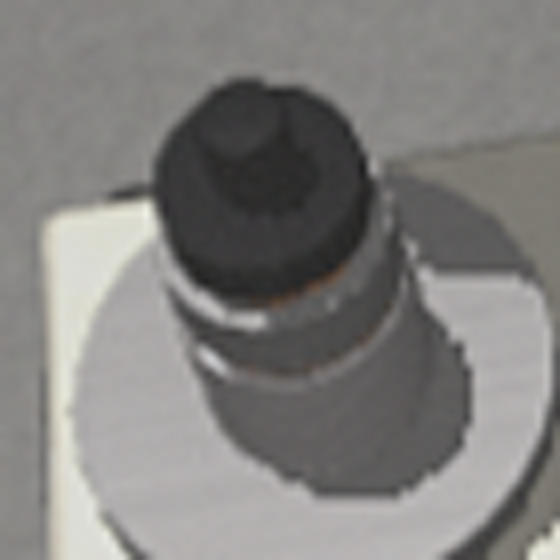

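The scene view shows the same bias of about 2 px for the bare vessel's rim, so relative to the vessel the cap is off by only about 1 to 2 mm. It sits level in the view, and the contact height was right. I'll hand in.

```bash
python3 - <<'E'
from station import order
print(order.finish_job())
E
```

```text
the job is handed in; nothing more can be done
None
```

I built the whole stack on the free stirrer in the order asked (block, vessel, ring, cap) and handed the job in at about 30 s of robot time. The hand-in gave no verdict.

**Final checks that agreed**
- **Block:** it stands within about 2 mm of the plate centre.
- **Vessel:** it was lowered in small steps, and contact came at the expected height. The collar looked flush on the block.
- **Ring:** it lies flat on the collar, about 1 mm off the vessel's axis.
- **Cap:** contact came at TCP z = 0.2328 m, the height worked out for its seat. It looks level.
- **Robot:** it ended let go and clear of everything, and the wrist forces I read stayed within about 7 N.
- **Beaker, flask and bottle:** they look where they were at the start. This was by eye only. In the last top view the arm hid the flask and part of the bottle, but both showed upright in the wrist and scene views.

**One check that disagreed:** the scene camera put the cap about 3 px (roughly 5 mm) to one side and several mm further out than predicted. The same camera had shown a shift of about 2 px for the vessel's rim before the cap went on. I took it as calibration bias, which leaves the cap about 1–2 mm off the vessel's axis.

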